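Load the sensor magazine and stack the empty tray

TASK

Load every sensor body from the tray into the sloping rail tube, upright and lens end leading downhill, so that each has slid wholly inside the tube. Take the focus gauge out of the other tray and stand it upright on the steel fixture plate. Only once all the sensor bodies are in the tube, stack their emptied tray squarely on the other tray, which stays flat on the bench, with its corner feet seated inside the corner lips, and leave the pots, tape roll and screwdriver alone.

Things in the scene. Friction and masses are not known exactly. Their poses are not given: they have to be found in the camera images.
- sensor1: white plastic sensor body, 35 g: housing 36 long x 22 wide x 30 mm high, steel lens barrel (17 mm diameter, 10 mm long, axis 16 mm up) on one end. Origin: underside, middle of the 46 mm overall length; x along it to the lens end (housing x -23 to 13 mm, barrel 13 to 23), z up. Stands in the full tray, lens either way; 3 to 5 of the six are present
- sensor2: white plastic sensor body with a short steel lens barrel; see sensor1 (same size and frame)
- sensor3: white plastic sensor body with a short steel lens barrel; see sensor1 (same size and frame)
- sensor4: white plastic sensor body with a short steel lens barrel; see sensor1 (same size and frame)
- sensor5: white plastic sensor body with a short steel lens barrel; see sensor1 (same size and frame)
- sensor6: white plastic sensor body with a short steel lens barrel; see sensor1 (same size and frame)
- tray_full: loose black stacking tray, 184 (x) x 210 (y) mm, 350 g, holding the sensor bodies in two rows 48 mm either side of its grip rib, 55 mm apart along x, lengthwise about along y. Origin: centre, level with the undersides of its feet; z up. Floor top 14 mm above the origin, edged by a 6 mm rim. Same when turned half round. Corners: see tray_empty
- rib_top (a point): centre of the top of tray_full's grip rib, 46 mm above the tray's origin; the rib is 70 mm long (tray x), 10 mm thick (tray y) and stands 32 mm out of the tray's floor; tray_empty has the same
- tray_empty: lower tray of the stack, same shape and frame as tray_full. Each corner: 18 mm square pillar up to 60 mm above the origin, its two outer sides raised by 4 mm thick lips to 68 mm; below, a 10 mm square foot, 10 mm high, 6.5 mm in from both edges. Stacked, feet stand on the pillars inside the lips (2.5 mm play), upper origin 60 mm above the lower
- gauge: focus gauge, loose, 300 g: heavy square steel foot 50 x 50 x 14 mm with a 22 x 22 mm square aluminium column on it, 72 mm high overall, too high for a tray to be stacked over it. Origin: centre of its underside; z up, x and y along the sides of column and foot.
- plate: fixed steel fixture plate with a pattern of holes (look only), 110 x 110 x 10 mm. Origin: centre of its underside; its top is 10 mm above the origin.
- rail: fixed aluminium rail tube sloping down at 25 degrees, slippery: bodies let go in it slide down by themselves. Origin: channel floor, centre line, at the tube's mouth; x downhill along it, y across, z square to the floor, outward. Tube from x = 0 to its closed end at 255 mm: 25 mm wide, 34 mm high inside, 12 mm slot along the top, lips' top at 37 mm
- infeed (a point): point on the floor of the open infeed trough, centre line, 45 mm uphill of the mouth (axes as rail). The trough runs from rail x = -80 to 0 mm, 30 mm wide between 8 mm high, 3 mm thick side rails, narrowing to 25 mm over the last 20 mm; open at its uphill end and above
- pot_green: bystander: small green plastic pot, 60 mm wide, 65 mm high, loose; origin under its centre
- pot_black: bystander: small black plastic pot, 60 mm wide, 75 mm high, loose; origin under its centre
- tape_roll: bystander: roll of yellow tape lying flat, 96 mm wide, 18 mm high, loose; origin under its centre
- screwdriver: bystander: screwdriver lying on the bench, loose; origin on its length, at the underside

How it is judged:
By the outcome, as a careful person would: the job done as asked, in the order asked, and still so for the second after the job is handed in, with the robot touching nothing.
Of sensor1, sensor2, sensor3, sensor4, sensor5, sensor6 only 3 to 5 are there at a start; the rules pass over those that are not, and their reading is None.
At some moment in a run one of gauge may be knocked a few centimetres aside while the robot is not near it.
Once in a run the grip may slacken for a moment while it holds something.
It also fails if it takes over 210 s, if anything falls off the work surface, if the arm or the gripper's body presses on something with over 40 N, if the wrist force passes 120 N, or if a joint passes its speed limit or range.

ROBOT

A 7-joint arm with a two-finger parallel gripper is mounted at the origin on the work surface. World frame = base frame: x ahead of the robot, y to its left, z up, the work surface at z = 0. Lengths are in m, angles in rad, forces in N, time in s.
With the tool pointing down it reaches from about 0.425 to 0.875 m from the base axis. Payload 9.9 kg.
Tool frame: the origin (TCP) lies between the finger pads; the fingertips stand 25 mm ahead of it and the grasp point (between the pads) lies 6 mm ahead of it; z points along the fingers, y is the line along which they close (so a half turn about z gives the same grasp; the last joint's range is limited). The gripper opens to 85 mm and grips with 20 to 120 N. Pads are 22 mm wide; open, the fingers measure 114 mm over their backs; the gripper's body (76 mm by 85 mm) begins 54 mm behind the grasp point. The pads swing forward as they close: fully open they stand 13 mm farther back than shut.
Start: joints at [1.051, 0.576, 0.025, 1.437, -0.015, 1.129, -0.057], TCP at [0.285, -0.612, 0.23] pointing down, gripper open.
Joint ranges: [-2.76, 2.76], [-0.34, 2.15], [-1.52, 1.57], [0.19, 2.46], [-1.09, 4.23], [0.17, 1.99], [-2.82, 2.82]. Speed limits (rad/s): [2.22, 2.22, 3.01, 3.01, 3.14, 3.14, 3.14].

INTERFACE

Orientations are given as a unit quaternion [w, x, y, z].
In Python, from workcell import readout, optics, r gives the robot as it stands.
- The arm moves only by the tool drive_tool, never from a script. Its argument "motion" is a list of rows, each an object with "delta_pos": the shift along the tool's x, y, z scaled (see below), a list of three; "turn": the turn, a rotation vector about the tool's x, y, z scaled (see below), a list of three; "grip": the opening, from -1 (shut) to 1 (fully open). In form: [{"delta_pos": [x, y, z], "turn": [ax, ay, az], "grip": grip}, ...]. A call has 1 to 5 rows; each row is the pose to reach, as a shift and turn from the pose commanded when the call began, along the tool's axes at that moment, turning the shorter way round; what a row does not reach only later rows make up. The controller multiplies each number of a shift by 100 mm and each number of a turn by 2 pi rad. A row lasts 1/8 s, in which the tool goes at most 62.5 mm and 10.7 degrees, less where a joint would pass 70% of its speed; a pose out of reach is approached as far as the arm can. A call with a number of a shift or a turn outside -1 to 1 is refused whole. A call with a gripper value outside its range is refused whole. The fingers move at their own pace and stop on an object; "newtons" is the grip in N (left out, the last holds). Time passes only in rows, so rows that repeat a pose let the fingers close. It gives the time, the measured TCP pose, the force, the opening and the grip force at its end, in the units of the state.
- readout.get_state(): the state, without advancing time (a new reading comes with each control period).
- optics.grab_frame(name): name is "scene" or "side" or "wrist"; returns the picture (400x640x3 uint8, red, green, blue); there is no depth.
- optics.get_calibration(name): a dict with "fovy" (degrees; the focal length in pixels is half the picture's height over the tangent of half this angle, whatever the lens; pixels are square), "cx", "cy" (the principal point, pixels), "world_from_camera" (4x4, takes a point from camera to world coordinates). Camera axes: x right, y up, looking along -z (the intrinsics and any distortion apply to the point x, -y, -z); pixel columns grow to the right and rows downward; lengths in m; the calibration is good to about 2 mm. A picture is of the moment at which its call begins: read the wrist's pose just before it. get_calibration takes no time and is no camera call; for the wrist camera it gives the pose at the moment of the call.
- r.job_done(): hands the job in; it is judged then, once.
The state is a dict: "clock": time; "joint_pos": joint angles; "dq": joint speeds; "tau": joint torques, N m; "tool_pos": TCP position; "eef_rot": TCP orientation; "contact_force": force on the tool from outside, world axes, zero at the start; "wrist_torque": the same for the moment, N m; "grip_width": finger opening in m; "grip_force": force on a finger pad.
Only numpy, scipy, OpenCV 4.12 (cv2) and the standard library are available. Lean on these libraries where they do the work, as an engineer would, in place of code of your own. Each camera call takes 0.05 s, during which the arm holds its last target. There are 200 camera calls.

## Working session

There is one attempt and no reset: what is moved stays moved. The work goes in short steps, Python scripts to look and compute and a tool call to move; the robot and the scene stay as the last step left them, time stands still between calls to the robot, and variables do not carry over. Pictures are saved under pics/ and viewed, at most 14 in all, crops included, and the job is handed in when it is done.

Besides the shell and the picture viewer there is one more tool, called as name([rows], argument=value, ...), one row to a line, values as JSON. drive_tool: Moves the arm, as the interface text tells. Shifts and turns lie within -1 to 1; 1 stands for 100 mm of shift or 2 pi rad of turn. Its arguments: {"type":"object","properties":{"motion":{"type":"array","items":{"type":"object","properties":{"delta_pos":{"type":"array","items":{"type":"number"}},"turn":{"type":"array","items":{"type":"number"}},"grip":{"type":"number"}}}},"newtons":{"type":"number"}},"required":["motion"]}

```bash
ls; mkdir -p pics; python3 - <<'E'
from workcell import readout, optics, r
import cv2, numpy as np
s=readout.get_state(); print(s)
for n in ["scene","side","wrist"]:
    c=optics.get_calibration(n); print(n,c)
    cv2.imwrite(f"pics/{n}0.png",optics.grab_frame(n)[:,:,::-1])
E
```

```text
pics
{'clock': 0.0, 'joint_pos': array([ 1.05119144,  0.57655203,  0.02481606,  1.43793224, -0.01499476,
        1.12898539, -0.05646997]), 'dq': array([ 0.00093934, -0.00255449, -0.00063365,  0.00067841,  0.0005619 ,
        0.00016065, -0.00043427]), 'tau': array([-1.08616969e-03, -7.65769958e+01,  2.24969834e+00, -2.85983473e+01,
        1.50920899e-02,  1.28119782e-02,  5.07149480e-05]), 'tool_pos': array([ 0.28476594, -0.61147827,  0.22872008]), 'eef_rot': array([-8.17016968e-04,  9.76343020e-01,  2.16225785e-01, -2.21271695e-04]), 'contact_force': array([-0.48736016,  0.65770015, -0.28113912]), 'wrist_torque': array([ 0.04600413, -0.01783486, -0.01251414]), 'grip_force': 0.0, 'grip_width': 0.08537088734891732}
scene {'fovy': 51.487740899587465, 'cx': 318.48216551405676, 'cy': 197.9432054898739, 'world_from_camera': array([[ 0.79596616, -0.40367576,  0.45109173,  1.1087645 ],
       [ 0.60511654,  0.5103016 , -0.61108613, -0.68302024],
       [ 0.01648783,  0.75936695,  0.65045368,  0.84329962],
       [ 0.        ,  0.        ,  0.        ,  1.        ]])}
side {'fovy': 48.73158665387902, 'cx': 315.7449360631384, 'cy': 195.9880089698383, 'world_from_camera': array([[-0.73948324,  0.4731261 , -0.47886974,  0.11338253],
       [-0.67314096, -0.51255329,  0.53307632,  0.55008472],
       [ 0.00676606,  0.71654784,  0.69750513,  0.82708195],
       [ 0.        ,  0.        ,  0.        ,  1.        ]])}
wrist {'fovy': 70.2115837881031, 'cx': 317.07850200211084, 'cy': 191.50627392399613, 'world_from_camera': array([[ 0.42281955,  0.86282726,  0.27704287,  0.35605296],
       [-0.90621274,  0.40306526,  0.1277375 , -0.5794343 ],
       [-0.00145096, -0.30506969,  0.95232892,  0.37424544],
       [ 0.        ,  0.        ,  0.        ,  1.        ]])}
```

View pics/scene0.png

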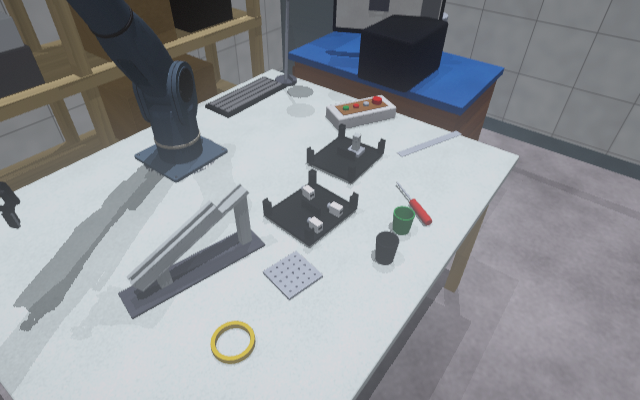

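View pics/side0.png

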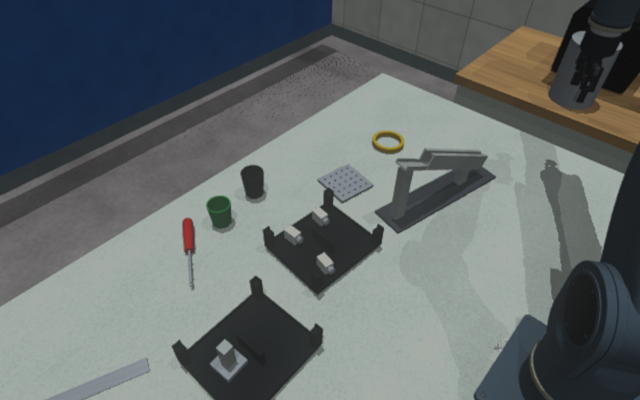

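```bash
cat > h.py <<'E'
import numpy as np, cv2
from scipy.spatial.transform import Rotation as R
from workcell import readout, optics, r
def Rq(q): return R.from_quat([q[1],q[2],q[3],q[0]])
def cal(n): return optics.get_calibration(n)
def ray(c,u,v):
    f=200/np.tan(np.radians(c["fovy"])/2); T=c["world_from_camera"]
    d=T[:3,:3]@np.array([(u-c["cx"])/f,-(v-c["cy"])/f,-1.]); return T[:3,3],d/np.linalg.norm(d)
def onz(c,u,v,z):
    o,d=ray(c,u,v); return o+d*(z-o[2])/d[2]
def tri(rs):
    A=sum(np.eye(3)-np.outer(d,d) for o,d in rs); b=sum((np.eye(3)-np.outer(d,d))@o for o,d in rs)
    p=np.linalg.solve(A,b); return p,max(np.linalg.norm(np.cross(p-o,d)) for o,d in rs)
def proj(c,p):
    f=200/np.tan(np.radians(c["fovy"])/2); T=c["world_from_camera"]
    q=T[:3,:3].T@(np.asarray(p)-T[:3,3]); return np.array([c["cx"]+f*q[0]/-q[2],c["cy"]-f*q[1]/-q[2]])
def down(yaw): # tool z down, tool x at heading yaw
    c,s=np.cos(yaw),np.sin(yaw); return R.from_matrix(np.array([[c,s,0],[s,-c,0],[0,0,-1.]]))
def delta(pos,rot,s=None):
    s=s or readout.get_state(); R0=Rq(s["eef_rot"])
    d=R0.inv().apply(np.asarray(pos)-s["tool_pos"])/0.1
    t=(R0.inv()*rot).as_rotvec()/(2*np.pi)
    return d.round(3),t.round(4)
def grab(n,fn=None):
    c=cal(n); im=optics.grab_frame(n)
    if fn: cv2.imwrite(fn,im[:,:,::-1])
    return c,im
E
python3 - <<'E'
from h import *
a,b,w=cal("scene"),cal("side"),cal("wrist"); print(a.keys())
s=readout.get_state()
R0=Rq(s["eef_rot"]);print("cam in tool",R0.inv().apply(w["world_from_camera"][:3,3]-s["tool_pos"]),(R0.inv().as_matrix()@w["world_from_camera"][:3,:3]).round(3))
P={"plate":((293,274),(345,182),.01),"tape":((233,341),(388,141),.01),"green":((403,216),(219,206),.05),"black":((387,240),(252,180),.06),
"gauge":((356,142),(226,347),.06),"s1":((308,191),(324,262),.03),"s2":((335,208),(292,235),.03),"s3":((315,223),(320,215),.03),
"full_pillars_a":((312,174),None,.065),"b":((353,200),(268,232),.065),"emp b":((342,128),None,.065),
"rail_hi":((243,190),(400,162),.2),"rail_lo":((133,275),(486,155),.1)}
for k,(p,q,z) in P.items():
    print(k,onz(a,*p,z).round(3), onz(b,*q,z).round(3) if q else '', [x.round(3) for x in tri([ray(a,*p),ray(b,*q)])] if q else '')
E
```

```text
dict_keys(['fovy', 'cx', 'cy', 'world_from_camera'])
cam in tool [ 0.07817791  0.00076039 -0.14543337] [[ 0.001  0.952  0.305]
 [ 1.    -0.001 -0.   ]
 [-0.     0.305 -0.952]]
plate [ 0.66  -0.177  0.01 ] [ 0.652 -0.17   0.01 ] [array([ 0.656, -0.174,  0.005]), np.float64(0.001)]
tape [ 0.676 -0.401  0.01 ] [ 0.674 -0.401  0.01 ] [array([ 0.675, -0.401,  0.01 ]), np.float64(0.001)]
green [0.792 0.148 0.05 ] [0.798 0.144 0.05 ] [array([0.794, 0.145, 0.053]), np.float64(0.001)]
black [0.808 0.03  0.06 ] [0.801 0.032 0.06 ] [array([0.805, 0.031, 0.057]), np.float64(0.002)]
gauge [0.487 0.37  0.06 ] [0.493 0.37  0.06 ] [array([0.49 , 0.37 , 0.062]), np.float64(0.002)]
s1 [0.5   0.087 0.03 ] [0.504 0.085 0.03 ] [array([0.502, 0.086, 0.032]), np.float64(0.001)]
s2 [0.61  0.075 0.03 ] [0.613 0.077 0.03 ] [array([0.611, 0.076, 0.03 ]), np.float64(0.002)]
s3 [ 0.603 -0.011  0.03 ] [ 0.607 -0.016  0.03 ] [array([ 0.605, -0.014,  0.033]), np.float64(0.0)]
full_pillars_a [0.484 0.126 0.065]  
b [0.652 0.103 0.065] [0.637 0.129 0.065] [array([0.645, 0.119, 0.05 ]), np.float64(0.002)]
emp b [0.401 0.409 0.065]  
rail_hi [ 0.501 -0.169  0.2  ] [ 0.479 -0.136  0.2  ] [array([ 0.488, -0.155,  0.184]), np.float64(0.002)]
rail_lo [ 0.428 -0.454  0.1  ] [ 0.388 -0.422  0.1  ] [array([ 0.4  , -0.449,  0.076]), np.float64(0.005)]
```

```bash
python3 - <<'E'
import cv2,numpy as np
a=cv2.imread("pics/scene0.png")[105:320,100:400]; cv2.imwrite("pics/sc_crop.png",cv2.resize(a,None,fx=2.65,fy=2.65,interpolation=cv2.INTER_CUBIC))
a=cv2.imread("pics/side0.png")[130:350,250:510]; cv2.imwrite("pics/si_crop.png",cv2.resize(a,None,fx=2.7,fy=2.7,interpolation=cv2.INTER_CUBIC))
E
```

```text
(no output)
```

View pics/sc_crop.png

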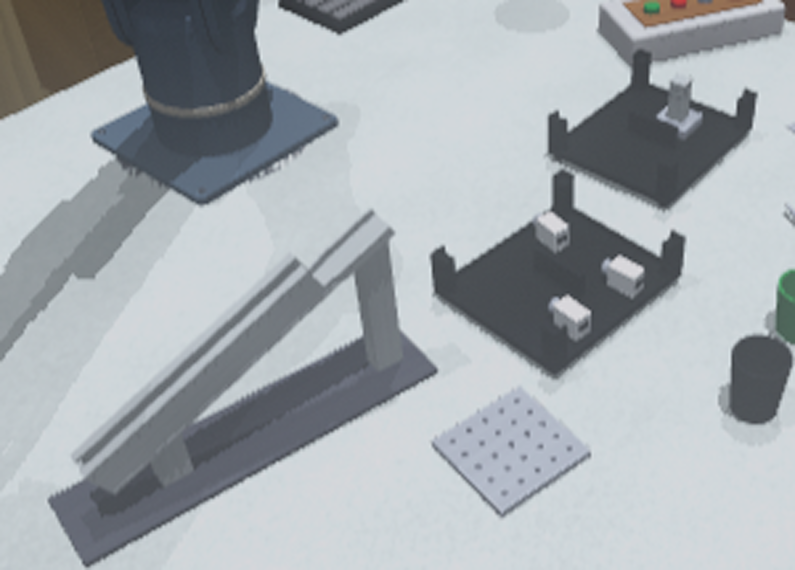

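View pics/si_crop.png

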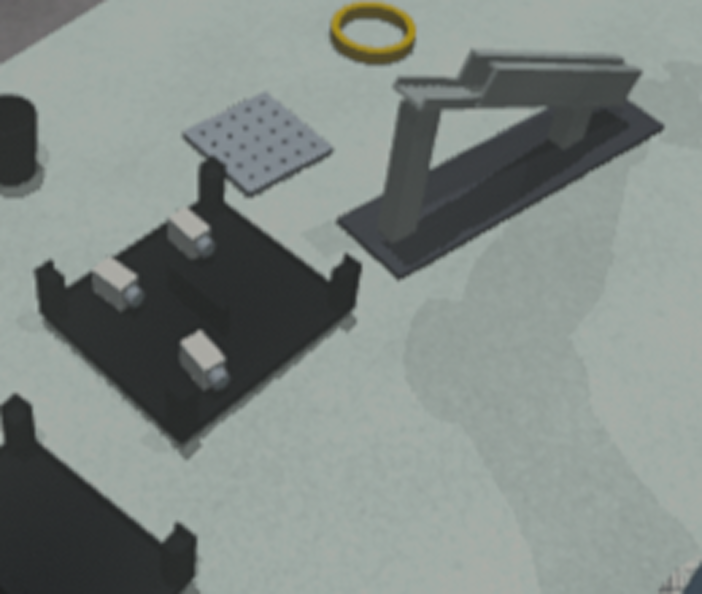

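drive_tool([
  {"delta_pos":[0,0,-1],"turn":[0,0,0.0694],"grip":1},
  {"delta_pos":[0,0,-1],"turn":[0,0,0.0694],"grip":1},
  {"delta_pos":[0,0,-1],"turn":[0,0,0.0694],"grip":1},
])

```text
clock: 0.52
tool_pos: [0.2854, -0.6131, 0.3332]
eef_rot: [0.003, 1.0, -0.002, 0.001]
contact_force: [0.3, -1.3, -0.6]
grip_width: 0.0854
grip_force: 0.0
```

drive_tool([
  {"delta_pos":[0.44,-0.92,0],"turn":[0,0,0],"grip":1},
  {"delta_pos":[0.44,-0.92,0],"turn":[0,0,0],"grip":1},
  {"delta_pos":[0.44,-0.92,0],"turn":[0,0,0],"grip":1},
])

```text
clock: 0.9
tool_pos: [0.3314, -0.517, 0.3299]
eef_rot: [-0.001, 1.0, 0.002, 0.001]
contact_force: [0.5, -0.4, 1.0]
grip_width: 0.0853
grip_force: 0.0
```

drive_tool([
  {"delta_pos":[0.44,-0.92,0],"turn":[0,0,0],"grip":1},
  {"delta_pos":[0.44,-0.92,0],"turn":[0,0,0],"grip":1},
  {"delta_pos":[0.44,-0.92,0],"turn":[0,0,0],"grip":1},
])

```text
clock: 1.27
tool_pos: [0.3746, -0.4259, 0.3297]
eef_rot: [-0.0, 1.0, 0.002, 0.0]
contact_force: [-0.4, -0.9, -0.5]
grip_width: 0.0855
grip_force: 0.0
```

drive_tool([
  {"delta_pos":[0.44,-0.92,0],"turn":[0,0,0],"grip":1},
  {"delta_pos":[0.44,-0.92,0],"turn":[0,0,0],"grip":1},
  {"delta_pos":[0.44,-0.92,0],"turn":[0,0,0],"grip":1},
])

```text
clock: 1.65
tool_pos: [0.4182, -0.3347, 0.3296]
eef_rot: [-0.0, 1.0, 0.002, 0.0]
contact_force: [-0.6, -0.8, -1.3]
grip_width: 0.0855
grip_force: 0.0
```

drive_tool([
  {"delta_pos":[0.44,-0.92,0],"turn":[0,0,0],"grip":1},
  {"delta_pos":[0.44,-0.92,0],"turn":[0,0,0],"grip":1},
  {"delta_pos":[0.44,-0.92,0],"turn":[0,0,0],"grip":1},
])

```text
clock: 2.02
tool_pos: [0.462, -0.2433, 0.3295]
eef_rot: [-0.0, 1.0, 0.001, 0.0]
contact_force: [-0.9, -1.3, -0.0]
grip_width: 0.0856
grip_force: 0.0
```

drive_tool([
  {"delta_pos":[0.44,-0.92,0],"turn":[0,0,0],"grip":1},
  {"delta_pos":[0.44,-0.92,0],"turn":[0,0,0],"grip":1},
  {"delta_pos":[0.44,-0.92,0],"turn":[0,0,0],"grip":1},
  {"delta_pos":[0.44,-0.92,0],"turn":[0,0,0],"grip":1},
])

```text
clock: 2.52
tool_pos: [0.5045, -0.1548, 0.3294]
eef_rot: [0.001, 1.0, -0.002, -0.0]
contact_force: [-0.1, -1.0, -0.9]
grip_width: 0.0852
grip_force: 0.0
```

```bash
python3 - <<'E'
from h import *
s=readout.get_state(); print(s["clock"],s["tool_pos"],s["eef_rot"],s["joint_pos"].round(2))
c,im=grab("wrist","pics/w1.png"); np.save("w1.npy",im); np.save("w1T.npy",c["world_from_camera"])
E
```

```text
2.525 [ 0.50452699 -0.15480473  0.32942828] [ 6.57338161e-04  9.99998305e-01 -1.68952664e-03 -3.21902280e-04] [ 0.21  0.28 -0.01  1.66  0.    1.21 -1.37]
```

View pics/w1.png

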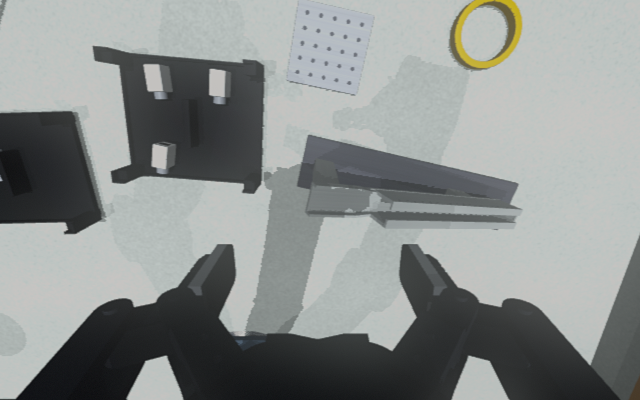

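drive_tool([
  {"delta_pos":[0.28,-0.93,0.3],"turn":[0,0,0],"grip":1},
  {"delta_pos":[0.28,-0.93,0.3],"turn":[0,0,0],"grip":1},
  {"delta_pos":[0.28,-0.93,0.3],"turn":[0,0,0],"grip":1},
])

```text
clock: 2.95
tool_pos: [0.5331, -0.0577, 0.2986]
eef_rot: [-0.0, 1.0, 0.001, -0.001]
contact_force: [-0.9, -1.4, -0.5]
grip_width: 0.0854
grip_force: 0.0
```

drive_tool([
  {"delta_pos":[0.28,-0.93,0.3],"turn":[0,0,0],"grip":1},
  {"delta_pos":[0.28,-0.93,0.3],"turn":[0,0,0],"grip":1},
  {"delta_pos":[0.28,-0.93,0.3],"turn":[0,0,0],"grip":1},
  {"delta_pos":[0.28,-0.93,0.3],"turn":[0,0,0],"grip":1},
])

```text
clock: 3.45
tool_pos: [0.5613, 0.0311, 0.2699]
eef_rot: [0.001, 1.0, -0.002, 0.0]
contact_force: [0.1, -0.8, -0.6]
grip_width: 0.0857
grip_force: 0.0
```

```bash
python3 - <<'E'
from h import *
s=readout.get_state(); print(s["clock"],s["tool_pos"],s["eef_rot"],s["joint_pos"].round(2))
c,im=grab("wrist","pics/w2.png"); np.save("w2T.npy",c["world_from_camera"])
E
```

```text
3.45 [0.56127095 0.03113982 0.2699165 ] [ 7.32154287e-04  9.99998382e-01 -1.63572293e-03  1.55936482e-04] [-0.08  0.37 -0.08  1.68  0.04  1.09 -1.75]
```

View pics/w2.png

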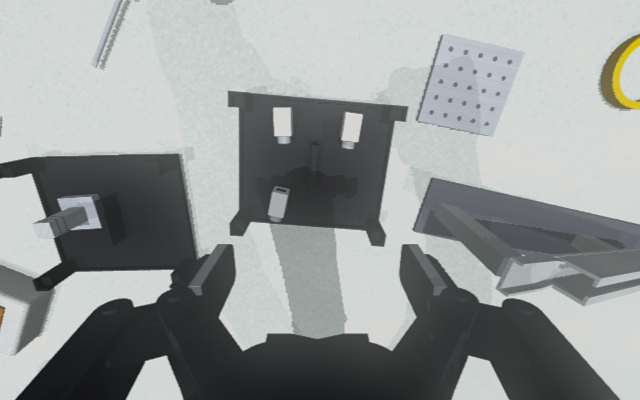

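```bash
python3 - <<'E'
import cv2,numpy as np
a=cv2.imread("pics/w2.png")[80:250,220:420].astype(float); a=255*(a/255)**0.45
cv2.imwrite("pics/w2c.png",cv2.resize(a.clip(0,255).astype(np.uint8),None,fx=3.5,fy=3.5,interpolation=cv2.INTER_CUBIC))
E
```

```text
(no output)
```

View pics/w2c.png

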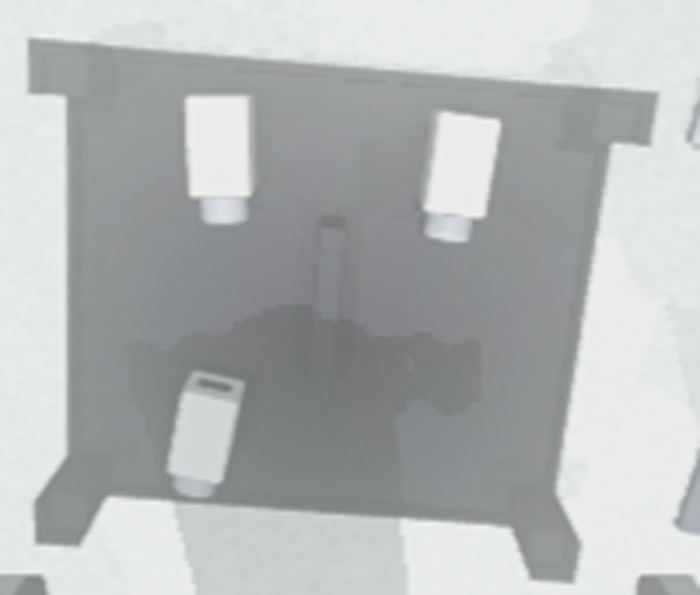

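```bash
cat > m.py <<'E'
from h import *
def load(n):
    c=cal("wrist"); c["world_from_camera"]=np.load(n); return c
def rect(c,pts,z,name):
    P=np.array([onz(c,u,v,z)[:2] for u,v in pts]); e=np.linalg.norm(np.roll(P,-1,0)-P,axis=1)*1000
    ax=(P[0]+P[1]-P[2]-P[3]); print(name,"ctr",P.mean(0).round(4),"edges",e.round(1),"yaw(top->up)",np.degrees(np.arctan2(ax[1],ax[0])).round(1))
    return P.mean(0),ax/np.linalg.norm(ax)
E
python3 - <<'E'
from m import *
c=load("w2T.npy"); cr=lambda L:[(x/3.5+220-.35,y/3.5+80-.35) for x,y in L]
S={"s2":[(185,97),(250,96),(253,195),(189,197)],"s3":[(440,111),(500,120),(486,217),(427,212)],"s1":[(184,390),(238,400),(222,484),(168,471)]}
for k,v in S.items():
    p,a=rect(c,cr(v),.044,k); print("  origin",(p-a*.005).round(4))
rect(c,cr([(30,38),(657,92),(578,580),(36,542)]),.068,"tray")
rect(c,[(443,34),(524,51),(493,137),(417,120)],.010,"plate")
p=[onz(c,*cr([q])[0],.046)[:2] for q in [(333,216)]]; print("rib far end",p)
E
```

```text
s2 ctr [0.6142 0.0741] edges [23.3 35.  23.6 35.3] yaw(top->up) -0.2
  origin [0.6092 0.0741]
s3 ctr [ 0.6073 -0.0147] edges [21.9 34.9 22.  36.2] yaw(top->up) -6.0
  origin [ 0.6023 -0.0142]
s1 ctr [0.5021 0.085 ] edges [21.4 36.5 22.2 35.1] yaw(top->up) -12.8
  origin [0.4972 0.0861]
tray ctr [0.5508 0.0355] edges [208.5 182.8 210.4 183.4] yaw(top->up) -4.6
plate ctr [ 0.6558 -0.1738] edges [109.2 111.7 112.2 108.4] yaw(top->up) -10.9
rib far end [array([0.58941631, 0.03293028])]
```

```bash
python3 - <<'E'
import cv2,numpy as np
a=cv2.imread("pics/w1.png")[175:235,298:528]; b=cv2.imread("pics/w2.png")[195:310,425:640]
A=cv2.resize(a,None,fx=3.4,fy=3.4,interpolation=cv2.INTER_CUBIC);B=cv2.resize(b,None,fx=3.4,fy=3.4,interpolation=cv2.INTER_CUBIC)
o=np.zeros((A.shape[0]+B.shape[0],800,3),np.uint8);o[:A.shape[0],:A.shape[1]]=A;o[A.shape[0]:,:B.shape[1]]=B
print(A.shape,B.shape);cv2.imwrite("pics/rail.png",o)
E
```

```text
(204, 782, 3) (391, 731, 3)
```

View pics/rail.png

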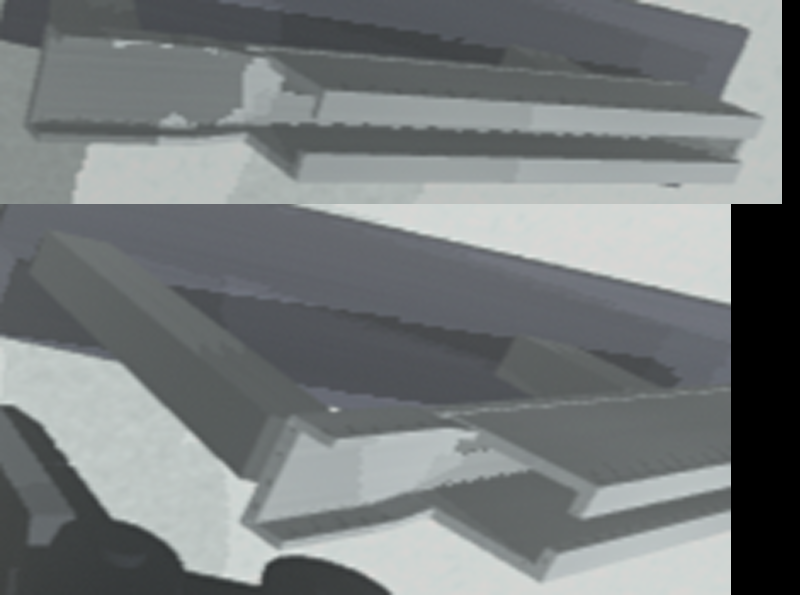

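```bash
cat > rail.py <<'E'
from m import *
c1,c2=load("w1T.npy"),load("w2T.npy")
a=lambda x,y:ray(c1,x/3.4+298-.35,y/3.4+175-.35)
b=lambda x,y:ray(c2,x/3.4+425-.35,(y-204)/3.4+195-.35)
Q={"M1o":((318,91),(595,487)),"M1i":((322,122),(581,515)),"M4i":((302,154),(548,553)),"M4o":((298,181),(540,580)),"U4":((30,133),(280,545)),"U1":((48,30),(302,417))}
P={}
for k,(p,q) in Q.items():
    P[k],e=tri([a(*p),b(*q)]); print(k,P[k].round(4),round(e*1000,2))
mo=(P["M1o"]+P["M4o"])/2; mi=(P["M1i"]+P["M4i"])/2; print("mid",mo,mi, np.linalg.norm(P["M1o"]-P["M4o"]),np.linalg.norm(P["M1i"]-P["M4i"]))
# low end: outer corners of lips, intersect with plane through mouth top at slope 25
w=P["M1o"]-P["M4o"]; w[2]=0; w/=np.linalg.norm(w); h=np.array([w[1],-w[0],0]); h*=np.sign(-h[1])
for it in range(3):
    n=np.sin(np.radians(25))*h+np.cos(np.radians(25))*np.array([0,0,1]); 
    m=(mo+mi)/2; E=[]
    for p in [(762,117),(755,138),(741,160),(735,182)]:
        o,d=a(*p); E.append(o+d*((m-o)@n)/(d@n))
    e=np.mean(E,0); print([x.round(4) for x in E],"len",np.linalg.norm(e-m)); h=(e-m)*[1,1,0]; h/=np.linalg.norm(h)
print("h",h,np.degrees(np.arctan2(h[1],h[0])),"m",m); 
x=np.cos(np.radians(25))*h-np.sin(np.radians(25))*np.array([0,0,1]); print("mouth floor",m-.037*n,"infeed",m-.037*n-.045*x)
E
python3 rail.py
```

```text
M1o [ 0.479 -0.236  0.185] 0.51
M1i [ 0.467  -0.2392  0.1811] 0.59
M4i [ 0.4551 -0.2333  0.1814] 0.12
M4o [ 0.4462 -0.2325  0.1824] 0.21
U4 [ 0.4686 -0.1444  0.195 ] 0.03
U1 [ 0.5001 -0.1505  0.1842] 1.3
mid [ 0.46262296 -0.23424366  0.18367856] [ 0.46107288 -0.23624741  0.18126952] 0.033144565455755344 0.013323776293257638
[array([ 0.4257, -0.4648,  0.0743]), array([ 0.4156, -0.4639,  0.0742]), array([ 0.4059, -0.4583,  0.0763]), array([ 0.3948, -0.4583,  0.0757])] len 0.2554646504489444
[array([ 0.4258, -0.4646,  0.0745]), array([ 0.4153, -0.4644,  0.0735]), array([ 0.4052, -0.4595,  0.0746]), array([ 0.3936, -0.4602,  0.0731])] len 0.25686443596256503
[array([ 0.4258, -0.4646,  0.0745]), array([ 0.4153, -0.4644,  0.0735]), array([ 0.4052, -0.4595,  0.0746]), array([ 0.3936, -0.4602,  0.0731])] len 0.25686467210651825
h [-0.22283484 -0.97485621 -0.        ] -102.87559139007243 m [ 0.46184792 -0.23524554  0.18247404]
mouth floor [ 0.46533233 -0.22000182  0.14894065] infeed [ 0.4744204  -0.18024343  0.16795847]
```

drive_tool([
  {"delta_pos":[0.46,0.46,1.0],"turn":[0,0,0.0167],"grip":0.06},
  {"delta_pos":[0.46,0.46,1.0],"turn":[0,0,0.0167],"grip":0.06},
  {"delta_pos":[0.46,0.46,1.0],"turn":[0,0,0.0167],"grip":0.06},
  {"delta_pos":[0.46,0.46,1.0],"turn":[0,0,0.0167],"grip":0.06},
])

```text
clock: 4.0
tool_pos: [0.6072, -0.0129, 0.1707]
eef_rot: [-0.0, 0.999, -0.053, 0.0]
contact_force: [0.9, 0.8, 1.0]
grip_width: 0.0452
grip_force: 0.0
```

drive_tool([
  {"delta_pos":[0,0,0.5],"turn":[0,0,0],"grip":0.06},
  {"delta_pos":[0,0,0.5],"turn":[0,0,0],"grip":0.06},
  {"delta_pos":[0,0,0.5],"turn":[0,0,0],"grip":0.06},
  {"delta_pos":[0,0,0.5],"turn":[0,0,0],"grip":0.06},
])

```text
clock: 4.5
tool_pos: [0.6082, -0.0118, 0.1219]
eef_rot: [-0.0, 0.999, -0.052, 0.002]
contact_force: [0.4, 0.2, -0.6]
grip_width: 0.045
grip_force: 0.0
```

```bash
python3 - <<'E'
from h import *
print(delta([.6073,-.0147,.052],down(np.radians(-6))))
s=readout.get_state();print(s["tool_pos"],s["grip_width"])
E
```

```text
(array([-0.008,  0.03 ,  0.699]), array([-0.0001, -0.0005, -0.0001]))
[ 0.60821201 -0.01179581  0.12187237] 0.04498379269540161
```

drive_tool([
  {"delta_pos":[0,0.03,0.35],"turn":[0,0,0],"grip":0.06},
  {"delta_pos":[0,0.03,0.7],"turn":[0,0,0],"grip":0.06},
  {"delta_pos":[0,0.03,0.7],"turn":[0,0,0],"grip":0.06},
  {"delta_pos":[0,0.03,0.7],"turn":[0,0,0],"grip":0.06},
])

```text
clock: 5.0
tool_pos: [0.6078, -0.0149, 0.0513]
eef_rot: [-0.0, 0.999, -0.053, 0.001]
contact_force: [1.1, 0.9, 0.1]
grip_width: 0.0458
grip_force: 0.0
```

drive_tool([
  {"delta_pos":[0,0,0],"turn":[0,0,0],"grip":-1},
  {"delta_pos":[0,0,0],"turn":[0,0,0],"grip":-1},
  {"delta_pos":[0,0,0],"turn":[0,0,0],"grip":-1},
  {"delta_pos":[0,0,0],"turn":[0,0,0],"grip":-1},
  {"delta_pos":[0,0,0],"turn":[0,0,0],"grip":-1},
], newtons=50)

```text
clock: 5.62
tool_pos: [0.6068, -0.015, 0.0496]
eef_rot: [-0.0, 0.999, -0.053, -0.0]
contact_force: [-0.1, 0.1, -0.5]
grip_width: 0.0
grip_force: 0.0
```

```bash
python3 - <<'E'
from h import *
c,im=grab("wrist"); c1,sc=grab("scene"); c2,sd=grab("side")
a=cv2.resize(sc[165:255,255:365],(480,393),interpolation=cv2.INTER_CUBIC); 
b=cv2.resize(sd[190:300,255:390],(320,261),interpolation=cv2.INTER_CUBIC)
o=np.zeros((600,800,3),np.uint8); o[:393,:480]=a;o[:261,480:]=b; o[393:,:331]=cv2.resize(im,(331,207)); 
cv2.imwrite("pics/chk1.png",(255*(o/255)**.6).astype(np.uint8)[:,:,::-1])
cv2.imwrite("pics/w3.png",im[:,:,::-1])
E
```

```text
(no output)
```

View pics/chk1.png

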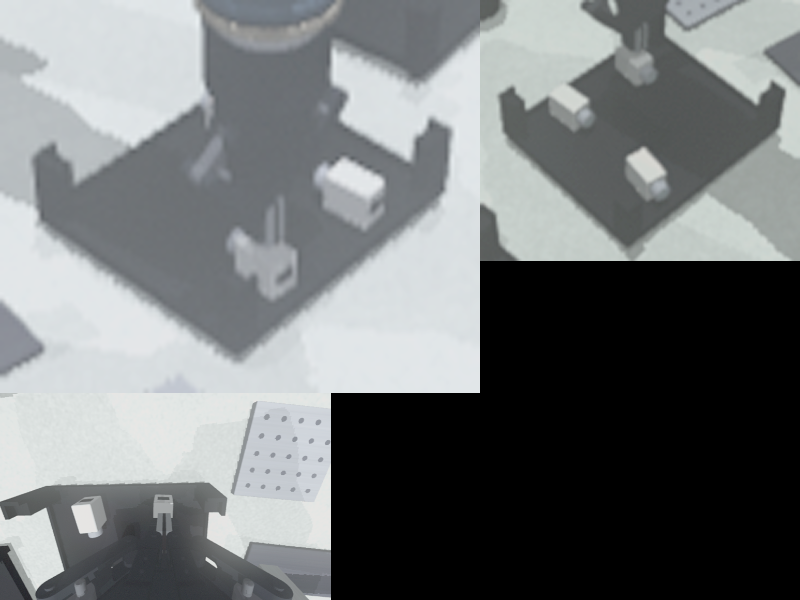

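```bash
python3 - <<'E'
from h import *
im=cv2.imread("pics/w3.png")[165:345,180:460]; im=(255*(im/255)**.5).astype(np.uint8)
cv2.imwrite("pics/w3c.png",cv2.resize(im,None,fx=2.8,fy=2.8,interpolation=cv2.INTER_CUBIC))
s=readout.get_state();print(s["grip_width"],s["grip_force"],s["contact_force"])
E
```

```text
-4.263065256537307e-05 0.0 [ 0.47038651 -0.0808605   0.43540981]
```

View pics/w3c.png

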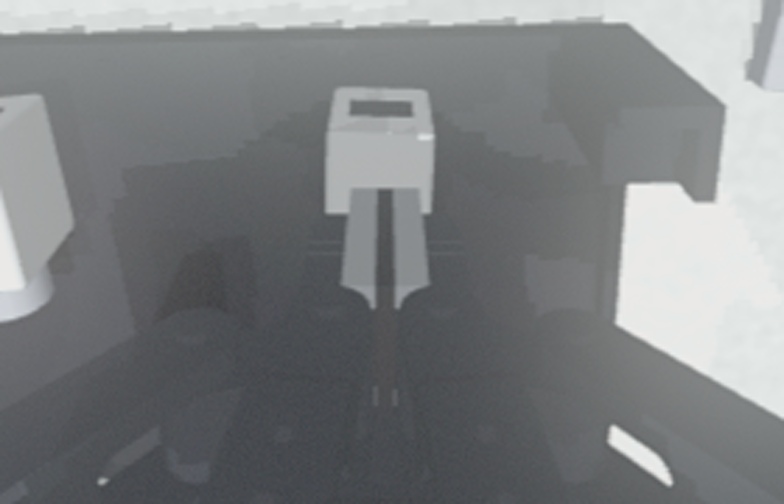

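```bash
python3 - <<'E'
from h import *
c=cal("wrist"); s=readout.get_state(); p=s["tool_pos"];R0=Rq(s["eef_rot"])
for d in [0,.006,.015,.025]: print(d,proj(c,p+R0.apply([0,0,d])),proj(c,p+R0.apply([.011,0,d])))
cr=lambda x,y:(180+x/2.8,165+y/2.8)
for q in [(331,131),(433,135),(431,213),(326,213),(345,88),(430,90)]: print(onz(c,*cr(*q),.044).round(4))
E
```

```text
0 [315.86063019 244.82420834] [315.85037267 227.21331776]
0.006 [315.90195863 239.91614472] [315.89289813 222.81596616]
0.015 [315.9589402  233.14915474] [315.9514303  216.76343783]
0.025 [316.01610197 226.3607647 ] [316.01003168 210.70375393]
[ 0.6258 -0.0069  0.044 ]
[ 0.6227 -0.0274  0.044 ]
[ 0.6051 -0.0255  0.044 ]
[ 0.6074 -0.0035  0.044 ]
[ 0.6346 -0.0108  0.044 ]
[ 0.6325 -0.0277  0.044 ]
```

drive_tool([
  {"delta_pos":[0,0,-0.5],"turn":[0,0,0],"grip":-1},
  {"delta_pos":[0,0,-1],"turn":[0,0,0],"grip":-1},
  {"delta_pos":[0,0,-1],"turn":[0,0,0],"grip":-1},
  {"delta_pos":[0,0,-1],"turn":[0,0,0],"grip":-1},
])

```text
clock: 6.28
tool_pos: [0.6064, -0.015, 0.1493]
eef_rot: [0.0, 0.999, -0.053, -0.0]
contact_force: [-0.2, -0.1, -0.5]
grip_width: -0.0001
grip_force: 0.0
```

```bash
python3 - <<'E'
from h import *
c,im=grab("wrist","pics/w4.png"); c1,sc=grab("scene","pics/sc4.png"); c2,sd=grab("side","pics/sd4.png"); np.save("w4T.npy",c["world_from_camera"])
o=np.zeros((600,800,3),np.uint8)
o[:300,:400]=cv2.resize(sc[165:240,270:370],(400,300),interpolation=cv2.INTER_CUBIC)
o[:300,400:]=cv2.resize(sd[195:270,275:375],(400,300),interpolation=cv2.INTER_CUBIC)
o[300:,:]=cv2.resize(im[60:240,120:600],(800,300),interpolation=cv2.INTER_CUBIC)
cv2.imwrite("pics/chk2.png",(255*(o/255)**.55).astype(np.uint8)[:,:,::-1]); print(readout.get_state()["tool_pos"])
E
```

```text
[ 0.60594883 -0.01497793  0.14818257]
```

View pics/chk2.png

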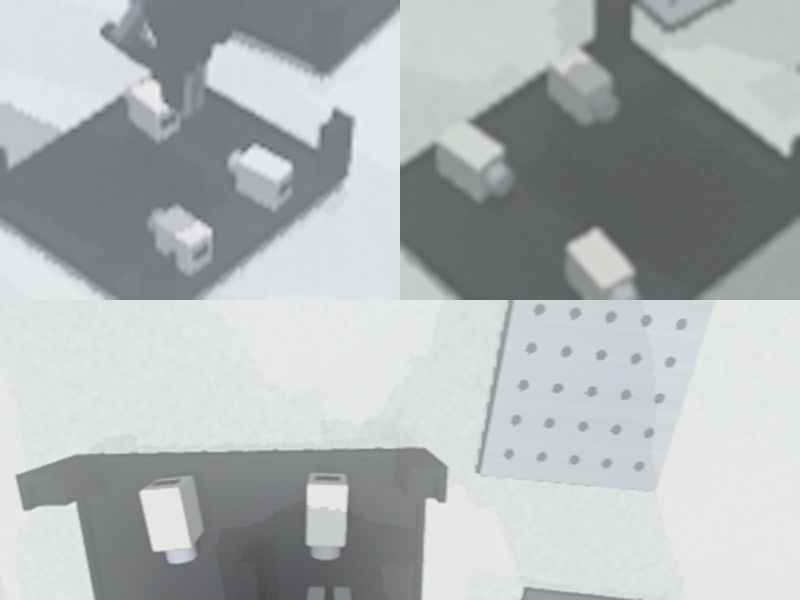

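```bash
python3 - <<'E'
from m import *
c=load("w4T.npy"); k=800/480; cr=lambda L:[(120+x/k-.3,60+(y-300)/k-.3) for x,y in L]
rect(c,cr([(307,485),(348,485),(346,545),(306,545)]),.044,"s3")
rect(c,cr([(141,491),(181,486),(189,545),(148,551)]),.044,"s2")
im=cv2.imread("pics/w4.png")
g=cv2.cvtColor(im,6); print(g[222:242,300:335:2])
E
```

```text
s3 ctr [ 0.6071 -0.0145] edges [22.2 34.8 22.6 34.8] yaw(top->up) -7.4
s2 ctr [0.6146 0.075 ] edges [22.2 34.2 23.9 35.1] yaw(top->up) -5.2
[[41 40 41 41 42 43 42 43 43 45 46 46 46 47 48 47 50 50]
 [40 40 39 41 42 42 42 43 42 44 45 45 45 47 46 48 49 50]
 [40 40 41 40 41 42 42 44 43 44 45 44 46 45 48 48 49 50]
 [40 38 41 40 40 43 41 41 42 43 45 45 45 47 47 49 49 50]
 [39 39 39 40 40 41 42 42 43 44 43 44 46 46 48 48 49 49]
 [38 39 40 40 40 40 39 43 42 42 44 43 44 47 47 48 48 50]
 [39 38 39 39 40 40 41 41 43 42 44 44 45 45 46 46 48 49]
 [37 37 39 38 39 40 40 42 41 42 44 43 44 45 45 47 46 49]
 [38 37 39 39 39 38 40 41 41 42 41 43 44 45 45 46 47 48]
 [38 37 37 39 40 41 42 41 42 42 44 45 45 46 47 47 48 48]
 [37 38 41 65 65 66 66 56 38 38 52 68 69 69 68 51 46 48]
 [37 36 48 80 80 80 81 67 35 36 62 83 82 82 82 56 46 47]
 [36 36 48 79 79 80 81 67 37 37 61 82 82 81 83 57 46 49]
 [36 35 52 79 80 78 80 66 36 37 62 82 82 82 83 57 47 48]
 [36 36 53 79 79 80 80 66 35 36 62 81 81 81 82 62 45 47]
 [35 36 53 79 79 79 81 66 35 36 62 81 81 80 82 63 45 47]
 [36 36 59 80 79 79 78 58 34 37 60 81 80 81 82 69 45 47]
 [34 35 60 80 79 79 80 57 35 37 55 81 81 81 82 70 43 48]
 [34 34 60 79 78 79 79 57 34 35 54 81 80 81 82 69 44 47]
 [34 33 61 78 79 79 78 57 34 35 54 81 82 81 82 71 44 45]]
```

drive_tool([
  {"delta_pos":[0,0,0.5],"turn":[0,0,0],"grip":0.06},
  {"delta_pos":[0,0,0.95],"turn":[0,0,0],"grip":0.06},
  {"delta_pos":[0,0,0.95],"turn":[0,0,0],"grip":0.06},
  {"delta_pos":[0,0,0.95],"turn":[0,0,0],"grip":0.06},
])

```text
clock: 6.92
tool_pos: [0.6073, -0.015, 0.0554]
eef_rot: [-0.0, 0.999, -0.053, 0.0]
contact_force: [0.0, 0.0, 0.7]
grip_width: 0.0455
grip_force: 0.0
```

drive_tool([
  {"delta_pos":[0,0,0.2],"turn":[0,0,0],"grip":0.06},
  {"delta_pos":[0,0,0.2],"turn":[0,0,0],"grip":0.06},
  {"delta_pos":[0,0,0.2],"turn":[0,0,0],"grip":0.06},
])

```text
clock: 7.3
tool_pos: [0.6077, -0.015, 0.0362]
eef_rot: [-0.0, 0.999, -0.053, 0.001]
contact_force: [0.5, 0.6, 0.8]
grip_width: 0.0453
grip_force: 0.0
```

drive_tool([
  {"delta_pos":[0,0,0.13],"turn":[0,0,0],"grip":0.06},
  {"delta_pos":[0,0,0.13],"turn":[0,0,0],"grip":0.06},
])

```text
clock: 7.55
tool_pos: [0.6062, -0.0149, 0.0209]
eef_rot: [0.0, 0.999, -0.053, -0.001]
contact_force: [0.3, -0.1, 0.1]
grip_width: 0.0452
grip_force: 0.0
```

drive_tool([
  {"delta_pos":[0,0,0],"turn":[0,0,0],"grip":-1},
  {"delta_pos":[0,0,0],"turn":[0,0,0],"grip":-1},
  {"delta_pos":[0,0,0],"turn":[0,0,0],"grip":-1},
  {"delta_pos":[0,0,0],"turn":[0,0,0],"grip":-1},
  {"delta_pos":[0,0,0],"turn":[0,0,0],"grip":-1},
], newtons=50)

```text
clock: 8.18
tool_pos: [0.6069, -0.015, 0.0218]
eef_rot: [-0.0, 0.999, -0.053, 0.0]
contact_force: [0.1, -0.5, 2.9]
grip_width: 0.0207
grip_force: 49.1
```

```bash
python3 - <<'E'
from h import *
c,im=grab("wrist","pics/w5.png"); np.save("w5T.npy",c["world_from_camera"]); s=readout.get_state(); print(s["tool_pos"],s["grip_width"],s["grip_force"])
g=cv2.cvtColor(im,7); print(g[170:262:3,285:350:4])
E
```

```text
[ 0.60696997 -0.01497591  0.02179104] 0.021096394183119548 49.11604464054108
[[201 204 205 204 204 202 203 204 203 205 187 199 199 202 204 200 193]
 [203 206 201 203 208 201 204 204 204 186 185 191 202 204 204 200 190]
 [207 207 204 204 206 204 206 205 205 187 186 184 192 189 189 189 187]
 [190 189 186 186 190 209 191 192 188 186 189 188 189 187 186 189 190]
 [184 184 189 189 189 189 186 193 187 185 190 191 188 186 186 188 191]
 [132 132 127 129 189 187 184 136 134 126 124 129 129 185 132 135 130]
 [ 72  74  73  73  70  72  71  70  70  70  70  70  71  70  70  69  69]
 [ 70  70  70  70  71  70  70  69  69  70  70  69  69  68  68  69  69]
 [ 75  75  75  75  75  76  72  72  72  72  72  71  71  71  72  72  71]
 [ 72  73  73  73  71  71  70  70  70  70  70  69  69  68  69  69  68]
 [ 71  71  70  68  68  69  69  69  69  69  68  68  68  68  67  67  67]
 [ 69  68  66  67  66  67  67  66  67  67  66  66  66  65  66  64  64]
 [ 64  65  64  65  64  65  65  65  65  65  64  64  64  63  64  63  62]
 [ 62  62  62  62  63  62  57  58  63  62  61  62  62  61  62  62  61]
 [ 60  58  56  55 111 110 111
[... 478 characters left out ...]
 83 116 117 117 116 116 115 115 116 115 115 115  82  83  71]
 [ 77  82  78 126 127 127 127 127 127 127 127 127 126 126  78  82  82]
 [ 82  83  69 126 127 127 127 127 127 126 127 127 127 126  67  82  82]
 [ 81  82  59 126 126 127 126 127 127 127 126 126 126 125  58  82  82]
 [ 81  81  46 125 127 126 127 126 126 126 126 126 126 125  46  81  81]
 [ 80  81  37 125 126 127 126 126 126 126 126 127 127 124  37  81  81]
 [ 79  80  36 124 126 126 126 126 126 126 126 126 126 125  38  81  81]
 [ 80  81  36 123 126 126 126 126 126 126 126 126 126 125  38  80  80]
 [ 80  81  35 124 126 126 126 126 126 126 126 126 126 125  36  80  81]
 [ 79  75  36 124 125 126 126 126 126 126 126 126 126 125  36  68  81]]
```

drive_tool([
  {"delta_pos":[0,0,-0.3],"turn":[0,0,0],"grip":-1},
  {"delta_pos":[0,0,-0.9],"turn":[0,0,0],"grip":-1},
  {"delta_pos":[0,0,-0.9],"turn":[0,0,0],"grip":-1},
])

```text
clock: 8.6
tool_pos: [0.6095, -0.015, 0.1158]
eef_rot: [-0.0, 0.999, -0.053, 0.004]
contact_force: [-0.5, -0.6, -1.1]
grip_width: 0.0213
grip_force: 48.9
```

drive_tool([
  {"delta_pos":[0,0,-0.5],"turn":[0,0,0],"grip":-1},
  {"delta_pos":[0,0,-1.0],"turn":[0,0,0],"grip":-1},
  {"delta_pos":[0,0,-1.0],"turn":[0,0,0],"grip":-1},
])

```text
clock: 8.98
tool_pos: [0.6086, -0.015, 0.2148]
eef_rot: [-0.0, 0.999, -0.053, 0.003]
contact_force: [0.3, -0.3, -1.1]
grip_width: 0.0209
grip_force: 49.0
```

drive_tool([
  {"delta_pos":[0,0,-0.6],"turn":[0,0,-0.11],"grip":-1},
  {"delta_pos":[0,0,-0.6],"turn":[0,0,-0.11],"grip":-1},
  {"delta_pos":[0,0,-0.6],"turn":[0,0,-0.11],"grip":-1},
  {"delta_pos":[0,0,-0.6],"turn":[0,0,-0.11],"grip":-1},
])

```text
clock: 9.48
tool_pos: [0.6062, -0.015, 0.2698]
eef_rot: [-0.0, 0.957, 0.291, -0.001]
contact_force: [-0.1, -0.0, 0.0]
grip_width: 0.0213
grip_force: 49.0
```

```bash
cat >> h.py <<'E'
hh=np.array([-.2228,-.9749,0]); mouth=np.array([.4655,-.2200,.1489]); c25,s25=np.cos(np.radians(25)),np.sin(np.radians(25)); Z=np.array([0,0,1.])
rx=c25*hh-s25*Z; rz=s25*hh+c25*Z; ry=np.cross(rz,rx)
railrot=R.from_matrix(np.c_[-rx,ry,-rz])
def railp(x,y,z): return mouth+x*rx+y*ry+z*rz
E
python3 - <<'E'
from h import *
s=readout.get_state(); print(s["tool_pos"],s["grip_width"],s["grip_force"])
print(delta(railp(-.05,0,.0098+.05),railrot),railp(-.05,0,.0598))
E
```

```text
[ 0.60615277 -0.01503034  0.26976273] 0.02131819751849287 49.01629149913788
(array([-2.163,  0.781,  0.458]), array([ 0.0259,  0.0663, -0.1183])) [ 0.46996554 -0.20046026  0.22422812]
```

drive_tool([
  {"delta_pos":[-1,0.36,0],"turn":[0,0,0],"grip":-1},
  {"delta_pos":[-1,0.36,0],"turn":[0,0,0],"grip":-1},
  {"delta_pos":[-1,0.36,0],"turn":[0,0,0],"grip":-1},
])

```text
clock: 9.85
tool_pos: [0.5408, -0.1039, 0.2701]
eef_rot: [0.0, 0.958, 0.286, -0.002]
contact_force: [0.3, 0.1, -1.1]
grip_width: 0.0209
grip_force: 49.0
```

drive_tool([
  {"delta_pos":[-1,0.36,0],"turn":[0,0,0],"grip":-1},
  {"delta_pos":[-1,0.36,0],"turn":[0,0,0],"grip":-1},
  {"delta_pos":[-1,0.36,0],"turn":[0,0,0],"grip":-1},
])

```text
clock: 10.22
tool_pos: [0.478, -0.188, 0.2705]
eef_rot: [-0.0, 0.958, 0.287, -0.001]
contact_force: [0.4, 1.0, 0.3]
grip_width: 0.0212
grip_force: 49.0
```

drive_tool([
  {"delta_pos":[-0.16,0.06,0.2],"turn":[0.0259,0.0663,-0.1183],"grip":-1},
  {"delta_pos":[-0.16,0.06,0.2],"turn":[0.0259,0.0663,-0.1183],"grip":-1},
  {"delta_pos":[-0.16,0.06,0.2],"turn":[0.0259,0.0663,-0.1183],"grip":-1},
  {"delta_pos":[-0.16,0.06,0.2],"turn":[0.0259,0.0663,-0.1183],"grip":-1},
  {"delta_pos":[-0.16,0.06,0.2],"turn":[0.0259,0.0663,-0.1183],"grip":-1},
])

```text
clock: 10.85
tool_pos: [0.4705, -0.1987, 0.2508]
eef_rot: [-0.135, 0.763, 0.608, 0.172]
contact_force: [0.5, -1.0, -0.8]
grip_width: 0.0212
grip_force: 49.0
```

drive_tool([
  {"delta_pos":[0,0,0],"turn":[0,0,0],"grip":-1},
  {"delta_pos":[0,0,0],"turn":[0,0,0],"grip":-1},
])

```text
clock: 11.1
tool_pos: [0.4705, -0.1982, 0.2513]
eef_rot: [-0.134, 0.765, 0.606, 0.17]
contact_force: [0.2, -0.6, -0.5]
grip_width: 0.0211
grip_force: 49.0
```

```bash
python3 - <<'E'
from h import *
s=readout.get_state(); print(s["tool_pos"],s["eef_rot"],s["grip_width"],s["joint_pos"].round(2))
print(delta(railp(-.05,0,.0098+.03),railrot))
E
```

```text
[ 0.47046805 -0.19823232  0.25130372] [-0.13406359  0.76507008  0.60645044  0.17003701] 0.021064523195631662 [ 0.9   0.44 -0.45  1.76 -0.27  1.11  0.38]
(array([-0.135, -0.001,  0.436]), array([ 0.0006, -0.    , -0.0008]))
```

drive_tool([
  {"delta_pos":[-0.13,0,0.55],"turn":[0,0,0],"grip":-1},
  {"delta_pos":[-0.13,0,0.55],"turn":[0,0,0],"grip":-1},
  {"delta_pos":[-0.13,0,0.55],"turn":[0,0,0],"grip":-1},
])

```text
clock: 11.48
tool_pos: [0.4734, -0.1879, 0.1978]
eef_rot: [-0.133, 0.765, 0.607, 0.17]
contact_force: [0.0, 0.1, 0.8]
grip_width: 0.021
grip_force: 49.2
```

```bash
python3 - <<'E'
from h import *
s=readout.get_state(); print(s["tool_pos"],s["contact_force"])
c,im=grab("wrist","pics/w6.png"); np.save("w6T.npy",c["world_from_camera"])
c1,sc=grab("scene","pics/sc6.png"); c2,sd=grab("side","pics/sd6.png")
o=np.zeros((600,800,3),np.uint8)
o[:250,:400]=cv2.resize(sc[170:245,190:310],(400,250),interpolation=cv2.INTER_CUBIC)
o[:250,400:]=cv2.resize(sd[120:195,370:490],(400,250),interpolation=cv2.INTER_CUBIC)
o[250:,:]=cv2.resize(im[60:270,160:640-160],(800,350) if 0 else (533,350),interpolation=cv2.INTER_CUBIC)[:, :533] if 0 else 0
o[250:,:533]=cv2.resize(im[60:270,160:480],(533,350),interpolation=cv2.INTER_CUBIC)
cv2.imwrite("pics/chk3.png",(255*(o/255)**.7).astype(np.uint8)[:,:,::-1])
print(delta(railp(-.05,0,.0098),railrot))
for x in (-.08,-.045,-.02,0): print(x,[proj(c,railp(x,y,z)).round(1) for y in(-.015,.015) for z in (0,.008)])
E
```

```text
[ 0.47340916 -0.18792293  0.19776706] [0.00255065 0.08287416 0.82706152]
(array([ 0.001, -0.01 ,  0.209]), array([ 0.001 ,  0.0001, -0.0005]))
-0.08 [array([291.6, 180.2]), array([290.6, 183.6]), array([338.5, 180. ]), array([339.4, 183.5])]
-0.045 [array([293.2, 229.9]), array([292.2, 235.3]), array([337.4, 229.8]), array([338.3, 235.1])]
-0.02 [array([294.1, 262.2]), array([293.3, 268.6]), array([336.7, 262.1]), array([337.5, 268.4])]
0 [array([294.9, 286.4]), array([294.1, 293.5]), array([336.2, 286.2]), array([337. , 293.3])]
```

View pics/chk3.png

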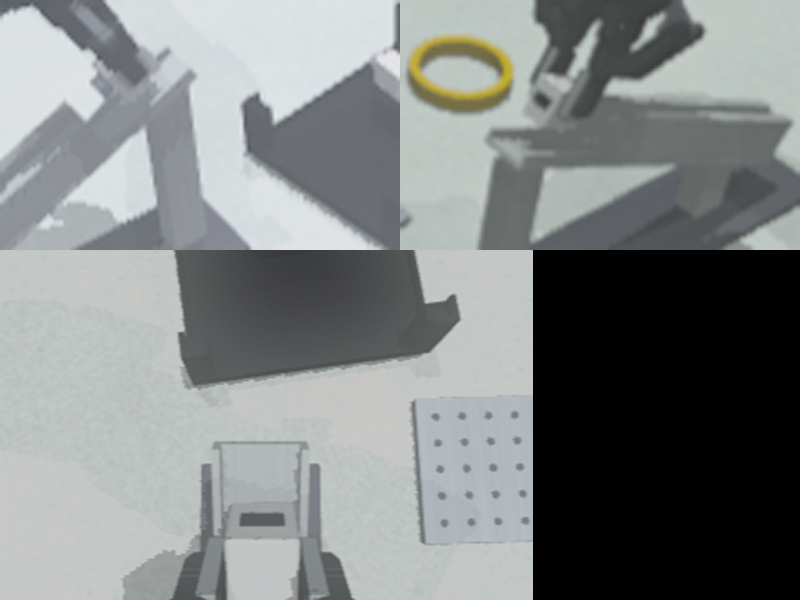

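drive_tool([
  {"delta_pos":[0,0,0.1],"turn":[0,0,0],"grip":-1},
  {"delta_pos":[0,0,0.18],"turn":[0,0,0],"grip":-1},
  {"delta_pos":[0,0,0.18],"turn":[0,0,0],"grip":-1},
])

```text
clock: 12.0
tool_pos: [0.4741, -0.1803, 0.1793]
eef_rot: [-0.135, 0.765, 0.607, 0.17]
contact_force: [-0.0, -1.0, -0.6]
grip_width: 0.0211
grip_force: 32.4
```

drive_tool([
  {"delta_pos":[0,0,0.02],"turn":[0,0,0],"grip":-1},
  {"delta_pos":[0,0,0.02],"turn":[0,0,0],"grip":-1},
])

```text
clock: 12.25
tool_pos: [0.4747, -0.18, 0.1781]
eef_rot: [-0.134, 0.765, 0.607, 0.17]
contact_force: [-0.0, -0.6, 0.4]
grip_width: 0.0208
grip_force: 55.2
```

drive_tool([
  {"delta_pos":[0,0,0.015],"turn":[0,0,0],"grip":-1},
  {"delta_pos":[0,0,0.015],"turn":[0,0,0],"grip":-1},
])

```text
clock: 12.5
tool_pos: [0.4748, -0.1794, 0.1768]
eef_rot: [-0.134, 0.765, 0.607, 0.17]
contact_force: [0.7, -0.2, -1.0]
grip_width: 0.021
grip_force: 55.3
```

drive_tool([
  {"delta_pos":[0,0,0],"turn":[0,0,0],"grip":-0.1},
  {"delta_pos":[0,0,0],"turn":[0,0,0],"grip":-0.1},
  {"delta_pos":[0,0,0],"turn":[0,0,0],"grip":-0.1},
  {"delta_pos":[0,0,0],"turn":[0,0,0],"grip":-0.1},
])

```text
clock: 13.0
tool_pos: [0.4748, -0.1794, 0.1768]
eef_rot: [-0.134, 0.765, 0.607, 0.17]
contact_force: [0.4, -0.7, -0.8]
grip_width: 0.0382
grip_force: 0.0
```

drive_tool([
  {"delta_pos":[0,0,-0.3],"turn":[0,0,0],"grip":-0.1},
  {"delta_pos":[0,0,-0.6],"turn":[0,0,0],"grip":-0.1},
  {"delta_pos":[0,0,-0.6],"turn":[0,0,0],"grip":-0.1},
])

```text
clock: 13.38
tool_pos: [0.4696, -0.2055, 0.2326]
eef_rot: [-0.132, 0.765, 0.607, 0.171]
contact_force: [-0.7, -0.9, -0.3]
grip_width: 0.0387
grip_force: 0.0
```

```bash
python3 - <<'E'
from h import *
s=readout.get_state(); print(s["clock"],s["tool_pos"],s["grip_width"])
c,im=grab("wrist","pics/w7.png"); g=cv2.cvtColor(im,7)
sc=grab("scene","pics/sc7.png")[1]; sd=grab("side","pics/sd7.png")[1]
for x in (-.06,-.03,0,.05,.1): print(x,proj(c,railp(x,0,0)).round(),proj(c,railp(x,0,.03)).round())
a=cv2.imread("pics/w6.png"); b=cv2.imread("pics/w7.png"); print(g[165:330:8,270:370:7])
E
```

```text
13.375 [ 0.46964008 -0.20552159  0.23261663] 0.03869293335316883
-0.06 [315. 189.] [315. 202.]
-0.03 [315. 224.] [315. 241.]
0 [315. 256.] [315. 277.]
0.05 [315. 305.] [315. 330.]
0.1 [316. 348.] [316. 376.]
[[173 173 173 169 158 161 160 159 161 147 171 173 180 180 180]
 [174 174 173 168 148 161 160 158 162 158 177 171 173 178 179]
 [175 171  92 122 140 160 159 158 161 126 102 106 172 177 173]
 [171 172  88 102 142 150 149 149 159 153  98 104 176 174 172]
 [171 176  88  90 139 149 149 148 150 107  96  99 172 172 170]
 [170 173  90  83 137 148 149 148 150 120  95  95 174 176 173]
 [163 168  89  76 137 148 148 147 149 104  91  93 175 174 172]
 [177 178  88  72 135 147 148 147 149  99  84  85 174 170 175]
 [177 130  94  73 135 147 148 147 111 102  83  82 173 175 176]
 [103  78  94  71 116 147 148 147 103  90  82  80  55 103 173]
 [102  56  92  69 119 147 149 147 103  93  80  80  53 103 104]
 [101  51  68  68 147 148 114 100 103 101  78  77  51  57 102]
 [ 73  48  66  65  96  85  89 100 103  85  77  75  49  52 101]
 [ 56  45  64  63  71  86  87 100 102  83  76  77  45  48 101]
 [ 53  42  62  61  70  85  86  85 101  83  74  74  75  44  59]
 [ 41  37  59  59  82  81  86  84  97  97  72  75 178  44  45]
 [ 38  72  58  57  81  81  85  83  97  96  71  73 175  39  42]
 [ 34 125  56  56  80  81  85  93  82  95  70  72 174  39  43]
 [ 53 128  55  57  81  80  83  91  81  87  69  72 164  47  41]
 [104 123  54  55 106  80  81  91  82 126  68  73 162 161  38]
 [ 51 122  53  53 108 107  82  89  82 131  67  73 160 161  38]]
```

```bash
python3 - <<'E'
from h import *
s=readout.get_state(); R0=Rq(s["eef_rot"]); T=R.from_euler('z',-40,degrees=True)*down(np.radians(77.1))
print(delta(s["tool_pos"]+[.06,.07,.06],T))
# after that
s2=dict(s); s2["tool_pos"]=s["tool_pos"]+[.06,.07,.06]; q=T.as_quat(); s2["eef_rot"]=[q[3],q[0],q[1],q[2]]
print(delta([.57,-.06,.28],down(0),s2))
E
```

```text
(array([ 0.995,  0.426, -0.197]), array([-0.0239, -0.0668,  0.1087]))
(array([ 0.774, -0.337,  0.106]), array([0.    , 0.    , 0.1031]))
```

drive_tool([
  {"delta_pos":[0,0,-0.6],"turn":[0,0,0],"grip":0.06},
  {"delta_pos":[1,0.43,-0.6],"turn":[-0.0239,-0.0668,0.1087],"grip":0.06},
  {"delta_pos":[1,0.43,-0.2],"turn":[-0.0239,-0.0668,0.1087],"grip":0.06},
  {"delta_pos":[1,0.43,-0.2],"turn":[-0.0239,-0.0668,0.1087],"grip":0.06},
  {"delta_pos":[1,0.43,-0.2],"turn":[-0.0239,-0.0668,0.1087],"grip":0.06},
])

```text
clock: 14.15
tool_pos: [0.5293, -0.1315, 0.2907]
eef_rot: [-0.021, 0.93, 0.367, 0.025]
contact_force: [0.1, -0.1, -1.1]
grip_width: 0.0452
grip_force: 0.0
```

```bash
python3 - <<'E'
from h import *
print(delta([.57,-.03,.28],down(0)),readout.get_state()["tool_pos"])
E
```

```text
(array([ 0.981, -0.461,  0.179]), array([-0.0069, -0.0082,  0.1195])) [ 0.5292869  -0.1314671   0.29074952]
```

drive_tool([
  {"delta_pos":[0.98,-0.46,0.18],"turn":[-0.0069,-0.0082,0.1195],"grip":0.06},
  {"delta_pos":[0.98,-0.46,0.18],"turn":[-0.0069,-0.0082,0.1195],"grip":0.06},
  {"delta_pos":[0.98,-0.46,0.18],"turn":[-0.0069,-0.0082,0.1195],"grip":0.06},
  {"delta_pos":[0.98,-0.46,0.18],"turn":[-0.0069,-0.0082,0.1195],"grip":0.06},
  {"delta_pos":[0.98,-0.46,0.18],"turn":[-0.0069,-0.0082,0.1195],"grip":0.06},
])

```text
clock: 14.78
tool_pos: [0.5695, -0.0314, 0.28]
eef_rot: [-0.001, 1.0, 0.002, 0.0]
contact_force: [-0.0, -0.1, 0.6]
grip_width: 0.0452
grip_force: 0.0
```

drive_tool([
  {"delta_pos":[0,-0.9,0.1],"turn":[0,0,0],"grip":0.06},
  {"delta_pos":[0,-0.9,0.1],"turn":[0,0,0],"grip":0.06},
  {"delta_pos":[0,-0.9,0.1],"turn":[0,0,0],"grip":0.06},
  {"delta_pos":[0,-0.9,0.1],"turn":[0,0,0],"grip":0.06},
])

```text
clock: 15.28
tool_pos: [0.5696, 0.0565, 0.2709]
eef_rot: [-0.0, 1.0, 0.001, 0.001]
contact_force: [0.2, -0.5, -0.3]
grip_width: 0.0455
grip_force: 0.0
```

```bash
cat >> m.py <<'E'
def sensors(im,c,box,thr):
    g=cv2.GaussianBlur(cv2.resize(im,None,fx=4,fy=4,interpolation=cv2.INTER_CUBIC),(5,5),0).min(2)
    x0,y0,x1,y1=[4*k for k in box]; m=np.zeros_like(g); m[y0:y1,x0:x1]=(g[y0:y1,x0:x1]>thr)*255
    out=[]
    for k in cv2.findContours(m,0,1)[0]:
        if cv2.contourArea(k)<16*150: continue
        P=np.array([onz(c,(u+.5)/4-.5,(v+.5)/4-.5,.044)[:2]*1000 for u,v in k[:,0]],np.float32)
        (x,y),(w,h),a=cv2.minAreaRect(P); b=a if w>h else a+90; b=(b+90)%180-90
        out.append((x/1e3,y/1e3,max(w,h),min(w,h),b))
    return out
E
python3 - <<'E'
from m import *
s=readout.get_state(); print(s["tool_pos"],s["eef_rot"])
c,im=grab("wrist","pics/w8.png"); np.save("w8T.npy",c["world_from_camera"])
u0,v0=proj(c,[.65,.12,.04]); u1,v1=proj(c,[.475,-.05,.04]); box=[int(k) for k in (u0,v0,u1,v1)]; print(box)
for t in (130,150,170,190,200): print(t,[np.round(o,4) for o in sensors(im,c,box,t)])
E
```

```text
[0.56957802 0.05652249 0.27088724] [-4.70925635e-04  9.99998285e-01  1.47180778e-03  1.02044748e-03]
[266, 98, 390, 226]
130 [array([  0.5014,   0.0856,  36.8753,  21.8955, -13.2053]), array([ 0.6096,  0.0748, 45.5219, 23.2045, -0.8731]), array([6.502000e-01, 4.230000e-02, 1.556788e+02, 1.483690e+01,
       8.583560e+01])]
150 [array([  0.5017,   0.0856,  34.849 ,  20.6151, -12.7975]), array([ 0.6097,  0.0748, 44.9443, 22.6162, -0.1387]), array([ 6.447000e-01,  4.280000e-02,  1.549925e+02,  1.433920e+01,
       -8.979120e+01])]
170 [array([ 0.6097,  0.0748, 44.3009, 21.9642, -0.1539]), array([ 6.44800e-01,  4.28000e-02,  1.54953e+02,  1.40368e+01,
       -8.97912e+01])]
190 [array([ 0.6135,  0.0747, 35.6317, 21.24  , -0.1692]), array([ 6.464000e-01,  3.130000e-02,  1.299468e+02,  1.102290e+01,
       -8.979120e+01])]
200 [array([ 0.6138,  0.0747, 34.8726, 20.5963, -0.1845]), array([ 6.46700e-01,  3.00000e-02,  9.66895e+01,  1.04217e+01,
       -8.97912e+01])]
```

```bash
python3 - <<'E'
from m import *
print(delta([.6138,.0747,.10],down(np.radians(-.2))))
E
```

```text
(array([ 0.437, -0.183,  1.711]), array([-0.0002, -0.0004,  0.0008]))
```

drive_tool([
  {"delta_pos":[0.44,-0.18,0.9],"turn":[0,0,0],"grip":0.06},
  {"delta_pos":[0.44,-0.18,0.9],"turn":[0,0,0],"grip":0.06},
  {"delta_pos":[0.44,-0.18,0.9],"turn":[0,0,0],"grip":0.06},
])

```text
clock: 15.7
tool_pos: [0.6131, 0.0746, 0.1785]
eef_rot: [-0.0, 1.0, 0.001, -0.001]
contact_force: [0.5, -0.3, 0.6]
grip_width: 0.0454
grip_force: 0.0
```

drive_tool([
  {"delta_pos":[0,0,0.8],"turn":[0,0,0],"grip":0.06},
  {"delta_pos":[0,0,0.8],"turn":[0,0,0],"grip":0.06},
  {"delta_pos":[0,0,0.8],"turn":[0,0,0],"grip":0.06},
  {"delta_pos":[0,0,0.8],"turn":[0,0,0],"grip":0.06},
])

```text
clock: 16.2
tool_pos: [0.6154, 0.0759, 0.1037]
eef_rot: [-0.001, 1.0, 0.001, 0.003]
contact_force: [-0.4, 0.8, 0.2]
grip_width: 0.0451
grip_force: 0.0
```

```bash
python3 - <<'E'
from m import *
print(delta([.6138,.0747,.0215],down(np.radians(-.2))))
E
```

```text
(array([-0.02 ,  0.013,  0.821]), array([-0.0003, -0.0009,  0.0008]))
```

drive_tool([
  {"delta_pos":[-0.02,0.01,0.4],"turn":[0,0,0],"grip":0.06},
  {"delta_pos":[-0.02,0.01,0.82],"turn":[0,0,0],"grip":0.06},
  {"delta_pos":[-0.02,0.01,0.82],"turn":[0,0,0],"grip":0.06},
  {"delta_pos":[-0.02,0.01,0.82],"turn":[0,0,0],"grip":0.06},
])

```text
clock: 16.7
tool_pos: [0.6138, 0.0753, 0.0216]
eef_rot: [-0.001, 1.0, 0.001, 0.003]
contact_force: [0.8, -0.9, 0.4]
grip_width: 0.0449
grip_force: 0.0
```

drive_tool([
  {"delta_pos":[0,0,0],"turn":[0,0,0],"grip":-1},
  {"delta_pos":[0,0,0],"turn":[0,0,0],"grip":-1},
  {"delta_pos":[0,0,0],"turn":[0,0,0],"grip":-1},
  {"delta_pos":[0,0,0],"turn":[0,0,0],"grip":-1},
  {"delta_pos":[0,0,0],"turn":[0,0,0],"grip":-1},
], newtons=50)

```text
clock: 17.32
tool_pos: [0.6136, 0.0752, 0.0215]
eef_rot: [-0.001, 1.0, 0.001, 0.003]
contact_force: [-1.0, -0.4, 8.2]
grip_width: 0.0212
grip_force: 48.6
```

drive_tool([
  {"delta_pos":[0,0,-0.3],"turn":[0,0,0],"grip":-1},
  {"delta_pos":[0,0,-0.9],"turn":[0,0,0],"grip":-1},
  {"delta_pos":[0,0,-0.9],"turn":[0,0,0],"grip":-1},
])

```text
clock: 17.7
tool_pos: [0.6153, 0.0754, 0.115]
eef_rot: [-0.002, 1.0, 0.001, 0.006]
contact_force: [0.0, -0.7, -0.8]
grip_width: 0.0208
grip_force: 49.2
```

drive_tool([
  {"delta_pos":[0,0,-0.5],"turn":[0,0,0],"grip":-1},
  {"delta_pos":[0,0,-1.0],"turn":[0,0,0],"grip":-1},
  {"delta_pos":[0,0,-1.0],"turn":[0,0,0],"grip":-1},
])

```text
clock: 18.08
tool_pos: [0.6139, 0.0752, 0.2137]
eef_rot: [-0.001, 1.0, 0.001, 0.005]
contact_force: [-0.2, -1.4, -1.0]
grip_width: 0.0212
grip_force: 49.2
```

drive_tool([
  {"delta_pos":[0,0,-0.6],"turn":[0,0,-0.11],"grip":-1},
  {"delta_pos":[0,0,-0.6],"turn":[0,0,-0.11],"grip":-1},
  {"delta_pos":[0,0,-0.6],"turn":[0,0,-0.11],"grip":-1},
  {"delta_pos":[0,0,-0.6],"turn":[0,0,-0.11],"grip":-1},
])

```text
clock: 18.58
tool_pos: [0.6112, 0.0745, 0.2684]
eef_rot: [-0.0, 0.94, 0.342, 0.001]
contact_force: [0.3, 0.2, 0.4]
grip_width: 0.0207
grip_force: 49.2
```

```bash
python3 - <<'E'
from m import *
s=readout.get_state(); print(s["tool_pos"],s["grip_width"],s["grip_force"])
print(delta([.478,-.188,.27],Rq(s["eef_rot"])), delta([.478,-.188,.27],railrot))
E
```

```text
[0.61119067 0.07449601 0.26835074] 0.020675206746273836 49.21501815319061
(array([-2.708,  1.154, -0.022]), array([0., 0., 0.])) (array([-2.708,  1.154, -0.022]), array([ 0.0226,  0.0667, -0.1014]))
```

drive_tool([
  {"delta_pos":[-0.9,0.385,0],"turn":[0,0,0],"grip":-1},
  {"delta_pos":[-0.9,0.385,0],"turn":[0,0,0],"grip":-1},
  {"delta_pos":[-0.9,0.385,0],"turn":[0,0,0],"grip":-1},
])

```text
clock: 18.95
tool_pos: [0.5655, -0.016, 0.2683]
eef_rot: [0.0, 0.941, 0.337, 0.0]
contact_force: [0.3, 0.3, -0.5]
grip_width: 0.0209
grip_force: 49.2
```

drive_tool([
  {"delta_pos":[-0.9,0.385,0],"turn":[0,0,0],"grip":-1},
  {"delta_pos":[-0.9,0.385,0],"turn":[0,0,0],"grip":-1},
  {"delta_pos":[-0.9,0.385,0],"turn":[0,0,0],"grip":-1},
])

```text
clock: 19.32
tool_pos: [0.5213, -0.1018, 0.2683]
eef_rot: [-0.0, 0.941, 0.338, 0.001]
contact_force: [0.7, 0.6, -1.1]
grip_width: 0.021
grip_force: 49.2
```

drive_tool([
  {"delta_pos":[-0.9,0.385,0],"turn":[0,0,0],"grip":-1},
  {"delta_pos":[-0.9,0.385,0],"turn":[0,0,0],"grip":-1},
  {"delta_pos":[-0.9,0.385,0],"turn":[0,0,0],"grip":-1},
])

```text
clock: 19.7
tool_pos: [0.4772, -0.188, 0.2681]
eef_rot: [-0.0, 0.941, 0.338, 0.001]
contact_force: [0.5, 0.7, -0.6]
grip_width: 0.021
grip_force: 49.2
```

drive_tool([
  {"delta_pos":[0,0,0.2],"turn":[0.0226,0.0667,-0.1014],"grip":-1},
  {"delta_pos":[0,0,0.2],"turn":[0.0226,0.0667,-0.1014],"grip":-1},
  {"delta_pos":[0,0,0.2],"turn":[0.0226,0.0667,-0.1014],"grip":-1},
  {"delta_pos":[0,0,0.2],"turn":[0.0226,0.0667,-0.1014],"grip":-1},
  {"delta_pos":[0,0,0.2],"turn":[0.0226,0.0667,-0.1014],"grip":-1},
])

```text
clock: 20.32
tool_pos: [0.4784, -0.1868, 0.2475]
eef_rot: [-0.136, 0.765, 0.606, 0.171]
contact_force: [0.3, 0.9, -1.0]
grip_width: 0.0208
grip_force: 49.2
```

drive_tool([
  {"delta_pos":[0,0,0],"turn":[0,0,0],"grip":-1},
  {"delta_pos":[0,0,0],"turn":[0,0,0],"grip":-1},
])

```text
clock: 20.58
tool_pos: [0.4784, -0.185, 0.249]
eef_rot: [-0.134, 0.765, 0.607, 0.17]
contact_force: [0.8, -0.1, -0.2]
grip_width: 0.021
grip_force: 49.2
```

```bash
python3 - <<'E'
from h import *
print(delta(railp(-.05,0,.0098+.02),railrot))
E
```

```text
(array([-0.258, -0.048,  0.453]), array([ 0.0004,  0.0001, -0.0006]))
```

drive_tool([
  {"delta_pos":[-0.26,-0.045,0.45],"turn":[0,0,0],"grip":-1},
  {"delta_pos":[-0.26,-0.045,0.45],"turn":[0,0,0],"grip":-1},
  {"delta_pos":[-0.26,-0.045,0.45],"turn":[0,0,0],"grip":-1},
])

```text
clock: 20.95
tool_pos: [0.4734, -0.1893, 0.1983]
eef_rot: [-0.134, 0.765, 0.607, 0.17]
contact_force: [0.9, -1.1, 1.2]
grip_width: 0.0206
grip_force: 49.2
```

```bash
python3 - <<'E'
from h import *
print(delta(railp(-.05,0,.0080),railrot))
E
```

```text
(array([ 0.004, -0.009,  0.234]), array([ 0.0006, -0.0001, -0.0005]))
```

drive_tool([
  {"delta_pos":[0,-0.005,0.1],"turn":[0,0,0],"grip":-1},
  {"delta_pos":[0,-0.005,0.19],"turn":[0,0,0],"grip":-1},
  {"delta_pos":[0,-0.005,0.19],"turn":[0,0,0],"grip":-1},
])

```text
clock: 21.32
tool_pos: [0.4736, -0.1814, 0.1793]
eef_rot: [-0.135, 0.765, 0.607, 0.17]
contact_force: [0.2, -0.7, 0.7]
grip_width: 0.0211
grip_force: 49.2
```

drive_tool([
  {"delta_pos":[0,0,0.035],"turn":[0,0,0],"grip":-1},
  {"delta_pos":[0,0,0.035],"turn":[0,0,0],"grip":-1},
])

```text
clock: 21.58
tool_pos: [0.4741, -0.1806, 0.1763]
eef_rot: [-0.134, 0.765, 0.607, 0.17]
contact_force: [0.0, -0.2, 0.4]
grip_width: 0.0211
grip_force: 49.2
```

drive_tool([
  {"delta_pos":[0,0,0],"turn":[0,0,0],"grip":-0.1},
  {"delta_pos":[0,0,0],"turn":[0,0,0],"grip":-0.1},
  {"delta_pos":[0,0,0],"turn":[0,0,0],"grip":-0.1},
  {"delta_pos":[0,0,0],"turn":[0,0,0],"grip":-0.1},
  {"delta_pos":[0,0,0],"turn":[0,0,0],"grip":-0.1},
])

```text
clock: 22.2
tool_pos: [0.4742, -0.1807, 0.1764]
eef_rot: [-0.134, 0.765, 0.607, 0.17]
contact_force: [-0.1, -0.3, 1.0]
grip_width: 0.0385
grip_force: 0.0
```

drive_tool([
  {"delta_pos":[0,0,-0.3],"turn":[0,0,0],"grip":-0.1},
  {"delta_pos":[0,0,-0.6],"turn":[0,0,0],"grip":-0.1},
  {"delta_pos":[0,0,-0.6],"turn":[0,0,0],"grip":-0.1},
])

```text
clock: 22.58
tool_pos: [0.4691, -0.2068, 0.2322]
eef_rot: [-0.133, 0.765, 0.606, 0.171]
contact_force: [-0.2, 0.2, -0.2]
grip_width: 0.0381
grip_force: 0.0
```

```bash
python3 - <<'E'
from h import *
s=readout.get_state(); print(s["clock"],s["tool_pos"],s["grip_width"])
c,im=grab("wrist","pics/w9.png"); g=cv2.cvtColor(im,7); print(g[165:330:10,270:370:7])
sc=grab("scene","pics/sc9.png")[1]; sd=grab("side","pics/sd9.png")[1]
T=R.from_euler('z',-40,degrees=True)*down(np.radians(77.1))
E
```

```text
22.575 [ 0.46910781 -0.20677501  0.23222738] 0.038118702706470206
[[169 171 173 170 161 161 159 159 162 145 168 175 180 179 180]
 [173 171 172 170 155 160 160 158 161 118 167 171 175 171 174]
 [176 174  98 104 139 160 159 158 161 158 111  96 178 172 179]
 [172 175  94  79 138 149 149 148 151 136 101  93 173 173 173]
 [169 172  92  75 136 148 149 147 150 106  96  92 174 174 169]
 [165 174  85  72 134 147 148 147 149 133  87  91 173 171 177]
 [178 177  87  69 125 147 148 147 148 105  84  83 172 172 174]
 [103  91  91  70 106 146 148 146 102  95  81  82  56 103 175]
 [102  55  90  68 136 147 149 139 103  92  81  80  53 102 103]
 [100  51  66  66 148 142  89 100 103 101  78  78  50  54 101]
 [ 50  47  65  64  93  85  88 101 102  84  76  76  47  49  96]
 [ 51  43  62  61  72  85  87  84 101  79  75  74  63  46  89]
 [ 40  37  58  60  81  81  85  83  97  97  72  73 177  43  45]
 [ 38  93  56  57  81  81  84  82  97  95  70  72 176  40  41]
 [ 38 125  55  55  81  79  83  92  82  95  70  73 162  34  42]
 [105 123  53  55  96  80  82  90  82  79  68  75 166 161  39]
 [ 50 126  53  54 108 101  81  89  82 132  67  73 159 163  39]]
```

drive_tool([
  {"delta_pos":[0,0,-0.6],"turn":[0,0,0],"grip":-0.1},
  {"delta_pos":[1,0.43,-0.6],"turn":[-0.0239,-0.0668,0.1087],"grip":-0.1},
  {"delta_pos":[1,0.43,-0.2],"turn":[-0.0239,-0.0668,0.1087],"grip":-0.1},
  {"delta_pos":[1,0.43,-0.2],"turn":[-0.0239,-0.0668,0.1087],"grip":-0.1},
  {"delta_pos":[1,0.43,-0.2],"turn":[-0.0239,-0.0668,0.1087],"grip":-0.1},
])

```text
clock: 23.35
tool_pos: [0.5288, -0.1328, 0.2903]
eef_rot: [-0.021, 0.931, 0.365, 0.024]
contact_force: [-0.1, -0.3, -0.1]
grip_width: 0.0387
grip_force: 0.0
```

```bash
python3 - <<'E'
from h import *
s=readout.get_state();T=down(np.radians(-13)); print(delta([.5293,-.04,.27],T)); q=T.as_quat()
s2=dict(s); s2["tool_pos"]=np.array([.5293,-.04,.27]); s2["eef_rot"]=[q[3],q[0],q[1],q[2]]; print(delta([.5016,.0856,.12],T,s2))
E
```

```text
(array([ 0.621, -0.672,  0.255]), array([-0.0077, -0.007 ,  0.155 ]))
(array([-0.552, -1.161,  1.5  ]), array([0., 0., 0.]))
```

drive_tool([
  {"delta_pos":[0.62,-0.67,0.25],"turn":[-0.0077,-0.007,0.155],"grip":-0.1},
  {"delta_pos":[0.62,-0.67,0.25],"turn":[-0.0077,-0.007,0.155],"grip":-0.1},
  {"delta_pos":[0.62,-0.67,0.25],"turn":[-0.0077,-0.007,0.155],"grip":-0.1},
  {"delta_pos":[0.62,-0.67,0.25],"turn":[-0.0077,-0.007,0.155],"grip":-0.1},
  {"delta_pos":[0.62,-0.67,0.25],"turn":[-0.0077,-0.007,0.155],"grip":-0.1},
])

```text
clock: 23.98
tool_pos: [0.5287, -0.0418, 0.2705]
eef_rot: [-0.002, 0.996, -0.086, 0.002]
contact_force: [-0.2, -0.1, -1.1]
grip_width: 0.0382
grip_force: 0.0
```

drive_tool([
  {"delta_pos":[-0.3,-0.58,0.4],"turn":[0,0,0.006],"grip":-0.1},
  {"delta_pos":[-0.3,-0.58,0.4],"turn":[0,0,0.006],"grip":-0.1},
  {"delta_pos":[-0.3,-0.58,0.4],"turn":[0,0,0.006],"grip":-0.1},
])

```text
clock: 24.35
tool_pos: [0.5089, 0.0207, 0.2308]
eef_rot: [-0.002, 0.995, -0.101, 0.002]
contact_force: [-0.0, -0.7, 0.0]
grip_width: 0.0381
grip_force: 0.0
```

```bash
python3 - <<'E'
from m import *
c,im=grab("wrist","pics/w10.png")
u0,v0=proj(c,[.55,.12,.04]); u1,v1=proj(c,[.475,.05,.04]); box=[int(k) for k in (min(u0,u1)-5,v0,max(u0,u1)+5,v1)]; print(box)
for t in (110,130,150,170): print(t,[np.round(o,4) for o in sensors(im,c,box,t)])
print(delta([.5016,.0856,.12],down(np.radians(-13))))
E
```

```text
[223, 152, 304, 199]
110 [array([  0.5049,   0.0838,  40.0134,  25.4038, -12.7247])]
130 [array([  0.5027,   0.0854,  35.3861,  23.0357, -13.7418])]
150 [array([  0.5025,   0.0853,  34.7352,  22.6006, -12.8162])]
170 [array([  0.5024,   0.0853,  34.375 ,  21.9931, -12.7047])]
(array([-0.218, -0.626,  1.117]), array([-0.0007, -0.0007,  0.0036]))
```

Position confirmed at about (0.5018, 0.0855), yaw -13.

drive_tool([
  {"delta_pos":[-0.22,-0.63,1.0],"turn":[0,0,0.0036],"grip":-0.1},
  {"delta_pos":[-0.22,-0.63,1.0],"turn":[0,0,0.0036],"grip":-0.1},
  {"delta_pos":[-0.22,-0.63,1.0],"turn":[0,0,0.0036],"grip":-0.1},
  {"delta_pos":[-0.22,-0.63,1.0],"turn":[0,0,0.0036],"grip":-0.1},
])

```text
clock: 24.9
tool_pos: [0.5026, 0.085, 0.1325]
eef_rot: [-0.002, 0.993, -0.114, 0.003]
contact_force: [0.2, -1.4, -0.2]
grip_width: 0.0382
grip_force: 0.0
```

drive_tool([
  {"delta_pos":[0,0,0.3],"turn":[0,0,0],"grip":-0.1},
  {"delta_pos":[0,0,0.3],"turn":[0,0,0],"grip":-0.1},
  {"delta_pos":[0,0,0.3],"turn":[0,0,0],"grip":-0.1},
])

```text
clock: 25.28
tool_pos: [0.5027, 0.0857, 0.1033]
eef_rot: [-0.003, 0.993, -0.114, 0.003]
contact_force: [-0.5, 0.4, 0.3]
grip_width: 0.0385
grip_force: 0.0
```

```bash
python3 - <<'E'
from m import *
print(delta([.5018,.0855,.0215],down(np.radians(-13))))
E
```

```text
(array([-0.014,  0.009,  0.818]), array([-0.0009, -0.001 , -0.0004]))
```

drive_tool([
  {"delta_pos":[-0.01,0.01,0.4],"turn":[-0.0009,-0.001,0],"grip":-0.1},
  {"delta_pos":[-0.01,0.01,0.82],"turn":[-0.0009,-0.001,0],"grip":-0.1},
  {"delta_pos":[-0.01,0.01,0.82],"turn":[-0.0009,-0.001,0],"grip":-0.1},
  {"delta_pos":[-0.01,0.01,0.82],"turn":[-0.0009,-0.001,0],"grip":-0.1},
])

```text
clock: 25.78
tool_pos: [0.502, 0.086, 0.0216]
eef_rot: [-0.0, 0.993, -0.114, -0.0]
contact_force: [0.1, 1.1, -0.0]
grip_width: 0.0381
grip_force: 0.0
```

drive_tool([
  {"delta_pos":[0,0,0],"turn":[0,0,0],"grip":-1},
  {"delta_pos":[0,0,0],"turn":[0,0,0],"grip":-1},
  {"delta_pos":[0,0,0],"turn":[0,0,0],"grip":-1},
  {"delta_pos":[0,0,0],"turn":[0,0,0],"grip":-1},
  {"delta_pos":[0,0,0],"turn":[0,0,0],"grip":-1},
], newtons=50)

```text
clock: 26.4
tool_pos: [0.5022, 0.0861, 0.0219]
eef_rot: [-0.0, 0.993, -0.114, 0.001]
contact_force: [-1.9, 0.4, 9.6]
grip_width: 0.0208
grip_force: 48.7
```

drive_tool([
  {"delta_pos":[0,0,-0.3],"turn":[0,0,0],"grip":-1},
  {"delta_pos":[0,0,-0.9],"turn":[0,0,0],"grip":-1},
  {"delta_pos":[0,0,-0.9],"turn":[0,0,0],"grip":-1},
])

```text
clock: 26.78
tool_pos: [0.504, 0.0866, 0.115]
eef_rot: [-0.001, 0.993, -0.114, 0.003]
contact_force: [0.5, 0.6, -1.4]
grip_width: 0.0209
grip_force: 49.4
```

drive_tool([
  {"delta_pos":[0,0,-0.5],"turn":[0,0,0],"grip":-1},
  {"delta_pos":[0,0,-1.0],"turn":[0,0,0],"grip":-1},
  {"delta_pos":[0,0,-1.0],"turn":[0,0,0],"grip":-1},
])

```text
clock: 27.15
tool_pos: [0.5032, 0.0864, 0.2137]
eef_rot: [-0.001, 0.993, -0.114, 0.003]
contact_force: [-1.5, -0.5, -0.5]
grip_width: 0.0211
grip_force: 49.4
```

drive_tool([
  {"delta_pos":[0,0,-0.6],"turn":[0,0,-0.14],"grip":-1},
  {"delta_pos":[0,0,-0.6],"turn":[0,0,-0.14],"grip":-1},
  {"delta_pos":[0,0,-0.6],"turn":[0,0,-0.14],"grip":-1},
  {"delta_pos":[0,0,-0.6],"turn":[0,0,-0.14],"grip":-1},
  {"delta_pos":[0,0,-0.6],"turn":[0,0,-0.14],"grip":-1},
])

```text
clock: 27.78
tool_pos: [0.5009, 0.0858, 0.2691]
eef_rot: [-0.0, 0.947, 0.323, -0.001]
contact_force: [-0.1, -0.6, -0.7]
grip_width: 0.0208
grip_force: 49.4
```

```bash
python3 - <<'E'
from m import *
s=readout.get_state(); print(s["tool_pos"],s["grip_width"],s["grip_force"])
print(delta([.478,-.188,.27],Rq(s["eef_rot"])), delta([.478,-.188,.27],railrot))
E
```

```text
[0.50085693 0.08577148 0.26909169] 0.020818137774860617 49.417093992233276
(array([-1.853,  2.028, -0.008]), array([0., 0., 0.])) (array([-1.853,  2.028, -0.008]), array([ 0.0236,  0.0669, -0.108 ]))
```

drive_tool([
  {"delta_pos":[-0.62,0.675,0],"turn":[0,0,0],"grip":-1},
  {"delta_pos":[-0.62,0.675,0],"turn":[0,0,0],"grip":-1},
  {"delta_pos":[-0.62,0.675,0],"turn":[0,0,0],"grip":-1},
])

```text
clock: 28.15
tool_pos: [0.4922, -0.008, 0.2691]
eef_rot: [-0.0, 0.948, 0.318, -0.002]
contact_force: [-0.6, 0.4, 0.1]
grip_width: 0.0207
grip_force: 49.4
```

drive_tool([
  {"delta_pos":[-0.62,0.675,0],"turn":[0,0,0],"grip":-1},
  {"delta_pos":[-0.62,0.675,0],"turn":[0,0,0],"grip":-1},
  {"delta_pos":[-0.62,0.675,0],"turn":[0,0,0],"grip":-1},
])

```text
clock: 28.52
tool_pos: [0.4842, -0.098, 0.2693]
eef_rot: [-0.0, 0.948, 0.319, -0.001]
contact_force: [-0.2, 1.0, 0.5]
grip_width: 0.0209
grip_force: 49.4
```

drive_tool([
  {"delta_pos":[-0.62,0.675,0],"turn":[0,0,0],"grip":-1},
  {"delta_pos":[-0.62,0.675,0],"turn":[0,0,0],"grip":-1},
  {"delta_pos":[-0.62,0.675,0],"turn":[0,0,0],"grip":-1},
])

```text
clock: 28.9
tool_pos: [0.4762, -0.1884, 0.2694]
eef_rot: [-0.0, 0.948, 0.319, -0.001]
contact_force: [0.2, -0.6, -0.1]
grip_width: 0.0209
grip_force: 49.4
```

drive_tool([
  {"delta_pos":[0,0,0.2],"turn":[0.0236,0.0669,-0.108],"grip":-1},
  {"delta_pos":[0,0,0.2],"turn":[0.0236,0.0669,-0.108],"grip":-1},
  {"delta_pos":[0,0,0.2],"turn":[0.0236,0.0669,-0.108],"grip":-1},
  {"delta_pos":[0,0,0.2],"turn":[0.0236,0.0669,-0.108],"grip":-1},
  {"delta_pos":[0,0,0.2],"turn":[0.0236,0.0669,-0.108],"grip":-1},
])

```text
clock: 29.52
tool_pos: [0.4766, -0.1868, 0.2495]
eef_rot: [-0.136, 0.764, 0.608, 0.171]
contact_force: [-0.2, 0.1, -0.1]
grip_width: 0.0205
grip_force: 49.4
```

drive_tool([
  {"delta_pos":[0,0,0],"turn":[0,0,0],"grip":-1},
  {"delta_pos":[0,0,0],"turn":[0,0,0],"grip":-1},
])

```text
clock: 29.78
tool_pos: [0.4768, -0.1861, 0.2501]
eef_rot: [-0.134, 0.765, 0.607, 0.17]
contact_force: [-0.3, -0.4, 0.0]
grip_width: 0.021
grip_force: 49.4
```

```bash
python3 - <<'E'
from h import *
print(delta(railp(-.05,0,.0098+.02),railrot),readout.get_state()["grip_width"])
E
```

```text
(array([-0.251, -0.035,  0.469]), array([ 0.0003, -0.    , -0.0005])) 0.02095482062189025
```

drive_tool([
  {"delta_pos":[-0.25,-0.035,0.47],"turn":[0,0,0],"grip":-1},
  {"delta_pos":[-0.25,-0.035,0.47],"turn":[0,0,0],"grip":-1},
  {"delta_pos":[-0.25,-0.035,0.47],"turn":[0,0,0],"grip":-1},
])

```text
clock: 30.15
tool_pos: [0.4732, -0.189, 0.1983]
eef_rot: [-0.134, 0.765, 0.607, 0.17]
contact_force: [0.6, 0.4, 0.0]
grip_width: 0.0212
grip_force: 49.4
```

drive_tool([
  {"delta_pos":[0,-0.005,0.1],"turn":[0,0,0],"grip":-1},
  {"delta_pos":[0,-0.005,0.19],"turn":[0,0,0],"grip":-1},
  {"delta_pos":[0,-0.005,0.19],"turn":[0,0,0],"grip":-1},
])

```text
clock: 30.52
tool_pos: [0.4735, -0.1811, 0.1792]
eef_rot: [-0.135, 0.765, 0.607, 0.17]
contact_force: [-0.0, -0.3, -0.4]
grip_width: 0.0208
grip_force: 49.4
```

drive_tool([
  {"delta_pos":[0,0,0.035],"turn":[0,0,0],"grip":-1},
  {"delta_pos":[0,0,0.035],"turn":[0,0,0],"grip":-1},
])

```text
clock: 30.78
tool_pos: [0.4742, -0.1804, 0.1764]
eef_rot: [-0.134, 0.765, 0.607, 0.17]
contact_force: [0.9, -0.1, 0.4]
grip_width: 0.0212
grip_force: 49.4
```

```bash
python3 - <<'E'
from h import *
print(delta(railp(-.05,0,.008),railrot),readout.get_state()["grip_width"])
E
```

```text
(array([ 0.017,  0.004, -0.002]), array([ 0.0005, -0.    , -0.0007])) 0.0212143197086711
```

drive_tool([
  {"delta_pos":[0,0,0],"turn":[0,0,0],"grip":-0.1},
  {"delta_pos":[0,0,0],"turn":[0,0,0],"grip":-0.1},
  {"delta_pos":[0,0,0],"turn":[0,0,0],"grip":-0.1},
  {"delta_pos":[0,0,0],"turn":[0,0,0],"grip":-0.1},
  {"delta_pos":[0,0,0],"turn":[0,0,0],"grip":-0.1},
])

```text
clock: 31.4
tool_pos: [0.474, -0.1803, 0.1764]
eef_rot: [-0.134, 0.765, 0.607, 0.17]
contact_force: [-0.6, -0.9, 0.6]
grip_width: 0.0385
grip_force: 0.0
```

drive_tool([
  {"delta_pos":[0,0,-0.3],"turn":[0,0,0],"grip":-0.1},
  {"delta_pos":[0,0,-0.9],"turn":[0,0,0],"grip":-0.1},
  {"delta_pos":[0,0,-0.9],"turn":[0,0,0],"grip":-0.1},
])

```text
clock: 31.78
tool_pos: [0.4666, -0.2201, 0.2611]
eef_rot: [-0.131, 0.766, 0.606, 0.171]
contact_force: [-0.6, 1.0, -0.7]
grip_width: 0.038
grip_force: 0.0
```

drive_tool([
  {"delta_pos":[0.7,0.43,-0.6],"turn":[-0.0239,-0.0668,0.1087],"grip":1},
  {"delta_pos":[0.7,0.43,-0.6],"turn":[-0.0239,-0.0668,0.1087],"grip":1},
  {"delta_pos":[0.7,0.43,-0.6],"turn":[-0.0239,-0.0668,0.1087],"grip":1},
  {"delta_pos":[0.7,0.43,-0.6],"turn":[-0.0239,-0.0668,0.1087],"grip":1},
  {"delta_pos":[0.7,0.43,-0.6],"turn":[-0.0239,-0.0668,0.1087],"grip":1},
])

```text
clock: 32.4
tool_pos: [0.5162, -0.1881, 0.3418]
eef_rot: [0.001, 0.948, 0.318, -0.001]
contact_force: [0.2, -0.1, -0.1]
grip_width: 0.0852
grip_force: 0.0
```

```bash
python3 - <<'E'
from h import *
print(delta([.50,-.155,.33],down(0)),readout.get_state()["tool_pos"])
E
```

```text
(array([ 0.07 , -0.361,  0.118]), array([0.0002, 0.0003, 0.103 ])) [ 0.51618012 -0.18805286  0.3418336 ]
```

drive_tool([
  {"delta_pos":[0.07,-0.36,0.12],"turn":[0,0,0.103],"grip":1},
  {"delta_pos":[0.07,-0.36,0.12],"turn":[0,0,0.103],"grip":1},
  {"delta_pos":[0.07,-0.36,0.12],"turn":[0,0,0.103],"grip":1},
  {"delta_pos":[0.07,-0.36,0.12],"turn":[0,0,0.103],"grip":1},
  {"delta_pos":[0.07,-0.36,0.12],"turn":[0,0,0.103],"grip":1},
])

```text
clock: 33.02
tool_pos: [0.4995, -0.1567, 0.3294]
eef_rot: [-0.0, 1.0, 0.001, -0.001]
contact_force: [0.0, 0.1, -0.1]
grip_width: 0.0853
grip_force: 0.0
```

```bash
python3 - <<'E'
from h import *
c,im=grab("wrist","pics/w11.png"); np.save("w11T.npy",c["world_from_camera"]); g=cv2.cvtColor(im,7); g0=cv2.cvtColor(cv2.imread("pics/w1.png"),6)
for x in np.arange(-.08,.26,.015):
    u,v=proj(c,railp(x,0,.03)).round().astype(int); print(round(x,3),u,v,g[v-4:v+5,u], g0[v-4:v+5,u])
E
```

```text
-0.08 321 205 [124 124 122 124 125 107  94  89  91] [123 123 123 122 124 124 121 122 117]
-0.065 334 206 [123 121 123 123 112 105  91  89 100] [122 122 122 121 123 121 121 122 119]
-0.05 347 206 [124 123 121 122 125 122 127  98 101] [121 123 122 122 122 121 123 146 171]
-0.035 358 207 [124 124 123 124 114  94  90  92 112] [123 123 122 122 123 122 121 124 113]
-0.02 370 207 [171 164 160 149 136 100  96 108 123] [171 173 171 169 171 163 159 148 123]
-0.005 380 208 [151 151 147 104  92  89  91  90  90] [150 150 148 148 150 149 147 103  89]
0.01 391 208 [157 158 153 148 125  94  89  90  90] [119 116 119 127 135 141 149 125  94]
0.025 400 209 [159 155 149 146 100  90  90  91  91] [154 154 154 156 157 154 144 101  89]
0.04 410 209 [160 160 153 140 101  90  90  91  91] [156 156 156 156 158 157 147 102  88]
0.055 419 210 [162 159 146 142  98  89  91  91  92] [157 158 158 159 160 152 122  94  89]
0.07 428 210 [162 162 153 142 100  89  89  91  92] [160 159 159 160 161 160 141  98  87]
0.085 436 211 [163 159 137 135 123  94  89  92  91] [159 159 160 162 161 146 100  89  89]
0.1 444 211 [163 162
[... 262 characters left out ...]
171 172 180 195 196 196 196 197 182] [168 168 170 170 172 164 128  96  90]
0.16 473 212 [170 171 169 158 165 168 183 192 189] [167 168 168 169 171 169 148 103  92]
0.175 480 213 [170 171 186 196 196 196 197 193 175] [166 168 169 170 170 152 108  94  94]
0.19 486 213 [171 171 178 196 197 196 198 197 174] [167 167 169 169 170 159 129  97  95]
0.205 493 213 [171 172 170 163 173 171 192 197 183] [168 169 170 170 170 159 120 105  97]
0.22 499 214 [172 173 185 196 197 197 197 184 130] [169 170 170 172 170 124 117 117  99]
0.235 504 214 [173 174 180 196 197 197 198 196 134] [171 171 172 173 171 136 121 119 118]
0.25 510 214 [174 175 174 139 131 132 131 127 123] [172 172 173 173 172 153 131 130 130]
```

drive_tool([
  {"delta_pos":[0.05,-0.97,0],"turn":[0,0,0],"grip":1},
  {"delta_pos":[0.05,-0.97,0],"turn":[0,0,0],"grip":1},
  {"delta_pos":[0.05,-0.97,0],"turn":[0,0,0],"grip":1},
])

```text
clock: 33.45
tool_pos: [0.5048, -0.0569, 0.3299]
eef_rot: [-0.001, 1.0, 0.004, -0.0]
contact_force: [-0.3, -1.2, 1.0]
grip_width: 0.0853
grip_force: 0.0
```

drive_tool([
  {"delta_pos":[0.05,-0.97,0],"turn":[0,0,0],"grip":1},
  {"delta_pos":[0.05,-0.97,0],"turn":[0,0,0],"grip":1},
  {"delta_pos":[0.05,-0.97,0],"turn":[0,0,0],"grip":1},
])

```text
clock: 33.83
tool_pos: [0.5097, 0.039, 0.3297]
eef_rot: [-0.0, 1.0, 0.003, -0.001]
contact_force: [0.1, -0.5, 0.3]
grip_width: 0.0854
grip_force: 0.0
```

drive_tool([
  {"delta_pos":[0,-0.97,0],"turn":[0,0,0],"grip":1},
  {"delta_pos":[0,-0.97,0],"turn":[0,0,0],"grip":1},
  {"delta_pos":[0,-0.97,0],"turn":[0,0,0],"grip":1},
])

```text
clock: 34.2
tool_pos: [0.5097, 0.1352, 0.3296]
eef_rot: [-0.0, 1.0, 0.002, -0.001]
contact_force: [-1.0, -1.3, -0.7]
grip_width: 0.0856
grip_force: 0.0
```

drive_tool([
  {"delta_pos":[0,-0.97,0],"turn":[0,0,0],"grip":1},
  {"delta_pos":[0,-0.97,0],"turn":[0,0,0],"grip":1},
  {"delta_pos":[0,-0.97,0],"turn":[0,0,0],"grip":1},
  {"delta_pos":[0,-0.97,0],"turn":[0,0,0],"grip":1},
])

```text
clock: 34.7
tool_pos: [0.5105, 0.2283, 0.3296]
eef_rot: [0.001, 1.0, -0.001, -0.0]
contact_force: [0.6, -1.1, 0.1]
grip_width: 0.0856
grip_force: 0.0
```

```bash
python3 - <<'E'
from h import *
s=readout.get_state();print(s["tool_pos"],s["joint_pos"].round(2))
c,im=grab("wrist","pics/w12.png"); np.save("w12T.npy",c["world_from_camera"])
u,v=proj(c,[.475,.345,.04]); print(u,v)
u=int(np.clip(u,130,510));v=int(np.clip(v,100,300)); print(u,v)
a=im[v-100:v+100,u-130:u+130]; cv2.imwrite("pics/w12c.png",cv2.resize((255*(a/255)**.5).astype(np.uint8),(780,600),interpolation=cv2.INTER_CUBIC)[:,:,::-1])
E
```

```text
[0.51049996 0.22830428 0.32962413] [-0.28  0.34 -0.32  1.57  0.11  1.25 -2.2 ]
242.3523922172417 176.20787626709335
242 176
```

View pics/w12c.png

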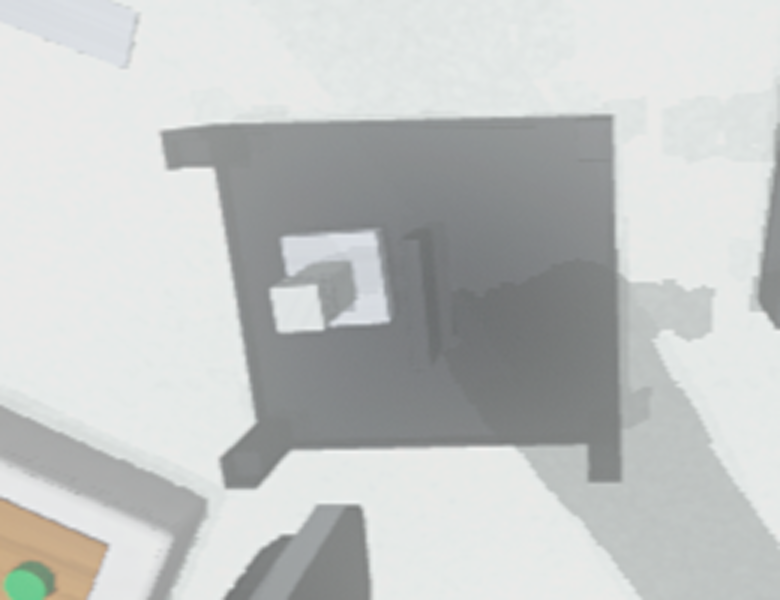

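```bash
python3 - <<'E'
from m import *
c=load("w12T.npy"); cr=lambda L:[(112+x/3-.33,76+y/3-.33) for x,y in L]
rect(c,cr([(270,287),(320,281),(325,328),(275,333)]),.086,"gauge top")
rect(c,cr([(281,236),(380,229),(390,323),(289,330)]),.028,"gauge foot")
rect(c,cr([(163,130),(613,115),(620,481),(223,488)]),.068,"tray_e")
E
```

```text
gauge top ctr [0.4843 0.3774] edges [23.8 22.9 24.2 22.5] yaw(top->up) -0.7
gauge foot ctr [0.4837 0.3778] edges [52.6 51.5 55.6 51.8] yaw(top->up) -0.5
tray_e ctr [0.4752 0.3314] edges [208.2 186.4 209.8 183.6] yaw(top->up) 0.7
```

drive_tool([
  {"delta_pos":[-0.13,-0.75,0.7],"turn":[0,0,0.002],"grip":0.06},
  {"delta_pos":[-0.13,-0.75,0.7],"turn":[0,0,0.002],"grip":0.06},
  {"delta_pos":[-0.13,-0.75,0.7],"turn":[0,0,0.002],"grip":0.06},
])

```text
clock: 35.12
tool_pos: [0.4955, 0.3058, 0.2578]
eef_rot: [0.001, 1.0, -0.005, -0.002]
contact_force: [0.4, -0.7, -0.0]
grip_width: 0.0453
grip_force: 0.0
```

drive_tool([
  {"delta_pos":[-0.13,-0.74,0.9],"turn":[0,0,0],"grip":0.06},
  {"delta_pos":[-0.13,-0.74,0.9],"turn":[0,0,0],"grip":0.06},
  {"delta_pos":[-0.13,-0.74,0.9],"turn":[0,0,0],"grip":0.06},
  {"delta_pos":[-0.13,-0.74,0.9],"turn":[0,0,0],"grip":0.06},
])

```text
clock: 35.62
tool_pos: [0.4862, 0.3781, 0.1709]
eef_rot: [0.0, 1.0, -0.007, 0.0]
contact_force: [0.3, -0.2, -0.0]
grip_width: 0.045
grip_force: 0.0
```

```bash
python3 - <<'E'
from m import *
s=readout.get_state();print(s["tool_pos"],s["joint_pos"].round(2)); c,im=grab("wrist","pics/w13.png"); np.save("w13T.npy",c["world_from_camera"])
print(proj(c,[.484,.3776,.086]),[proj(c,[.484+a,.3776+b,.086]).round() for a in(-.011,.011) for b in (-.011,.011)])
u,v=proj(c,[.484,.3776,.086]).astype(int); g=cv2.cvtColor(im,7); print(g[v-25:v+30:3,u-32:u+33:3])
print(delta([.484,.3776,.055],down(np.radians(-.6))))
E
```

```text
[0.48620447 0.37811503 0.17089751] [-0.53  0.55 -0.32  1.67  0.21  0.95 -2.52]
[316.78580172 199.28893227] [array([330., 211.]), array([304., 211.]), array([330., 187.]), array([304., 187.])]
[[ 73  71  69 178 182 184 184 166 102 103 103 103 103 102 104 168 168 168
  167  63  49  52]
 [ 66  64  63 156 185 185 184 117 104 104 103 104 103 102 102 167 166 167
  167  65  48  50]
 [ 66  65  63 114 133 128 127 100 102 102 102 101 101  86  87 163 164 164
  165  76  51  50]
 [ 64  64  62 104 139 132 125 102 102 102 101 102 100  90  82 143 162 162
  162  97  50  49]
 [ 66  64  62  75 137 137 124  92  91  92  94  96  97  96  99 139 165 106
  118 117  48  49]
 [ 65  64  62  64 140 139 131 106 107 108 110 109 114 116 177 134 100 120
  122 144  46  44]
 [ 65  63  61  62 139 137 125 130 132 108 109 107 106 107 106 110 121 119
  119  95  46  44]
 [ 64  62  61  58 140 132 125 131 130 111 111 107 109 132 129 113 117 118
  118  98  37  36]
 [ 63  62  60  58 130 122 121 130 132 132 130 130 131 130 126 116 117 117
  117 101  38  37]
 [ 62  61  60  57 130 121 121 129 132 132 129 131 131 126 128 121 120 1
[... 229 characters left out ...]
  55  53 103 130 133 132 128 128 132 127 121  39  39
   38  38  39  46]
 [ 61  60  58  57  56  55  54  51  49  46  43  43  42  43  42  41  41  40
   38  39  38  37]
 [ 61  59  59  57  55  54  54  51  50  48  47  46  45  43  43  41  41  41
   39  39  38  37]
 [ 61  59  59  56  56  55  52  52  50  47  47  46  44  43  43  42  42  40
   39  39  38  37]
 [ 61  60  58  57  54  54  52  51  50  49  47  46  45  43  43  42  41  40
   39  39  37  38]
 [ 61  61  57  57  54  53  53  52  51  49  49  46  45  44  44  43  40  41
   40  39  37  39]
 [ 60  59  57  56  55  54  53  52  51  50  48  47  46  45  44  43  42  42
   41  40  39  38]]
(array([-0.026,  0.006,  1.164]), array([ 0.    , -0.0002, -0.0008]))
```

drive_tool([
  {"delta_pos":[-0.02,0,0.3],"turn":[0,0,0],"grip":0.06},
  {"delta_pos":[-0.02,0,0.6],"turn":[0,0,0],"grip":0.06},
  {"delta_pos":[-0.02,0,0.6],"turn":[0,0,0],"grip":0.06},
])

```text
clock: 36.05
tool_pos: [0.483, 0.3779, 0.1097]
eef_rot: [0.001, 1.0, -0.007, -0.001]
contact_force: [-0.1, -0.2, -0.2]
grip_width: 0.0451
grip_force: 0.0
```

drive_tool([
  {"delta_pos":[0,0,0.3],"turn":[0,0,0],"grip":0.06},
  {"delta_pos":[0,0,0.56],"turn":[0,0,0],"grip":0.06},
  {"delta_pos":[0,0,0.56],"turn":[0,0,0],"grip":0.06},
])

```text
clock: 36.42
tool_pos: [0.483, 0.3791, 0.0545]
eef_rot: [0.001, 1.0, -0.007, -0.0]
contact_force: [0.1, 0.0, 0.2]
grip_width: 0.0454
grip_force: 0.0
```

drive_tool([
  {"delta_pos":[0,0,0],"turn":[0,0,0],"grip":-1},
  {"delta_pos":[0,0,0],"turn":[0,0,0],"grip":-1},
  {"delta_pos":[0,0,0],"turn":[0,0,0],"grip":-1},
  {"delta_pos":[0,0,0],"turn":[0,0,0],"grip":-1},
  {"delta_pos":[0,0,0],"turn":[0,0,0],"grip":-1},
], newtons=90)

```text
clock: 37.05
tool_pos: [0.4837, 0.3804, 0.0561]
eef_rot: [-0.001, 1.0, -0.007, 0.001]
contact_force: [0.2, -2.0, 7.8]
grip_width: 0.0208
grip_force: 87.9
```

drive_tool([
  {"delta_pos":[0,0,-0.2],"turn":[0,0,0],"grip":-1},
  {"delta_pos":[0,0,-0.5],"turn":[0,0,0],"grip":-1},
  {"delta_pos":[0,0,-0.9],"turn":[0,0,0],"grip":-1},
  {"delta_pos":[0,0,-0.9],"turn":[0,0,0],"grip":-1},
])

```text
clock: 37.55
tool_pos: [0.484, 0.3815, 0.1479]
eef_rot: [-0.002, 1.0, -0.006, 0.002]
contact_force: [-0.1, -0.1, -1.8]
grip_width: 0.0211
grip_force: 88.5
```

drive_tool([
  {"delta_pos":[0,0,-0.5],"turn":[0,0,0],"grip":-1},
  {"delta_pos":[0,0,-0.9],"turn":[0,0,0],"grip":-1},
  {"delta_pos":[0,0,-0.9],"turn":[0,0,0],"grip":-1},
])

```text
clock: 37.92
tool_pos: [0.4835, 0.381, 0.2368]
eef_rot: [-0.002, 1.0, -0.006, 0.002]
contact_force: [-0.1, 0.7, -2.6]
grip_width: 0.0206
grip_force: 89.1
```

```bash
python3 - <<'E'
from m import *
s=readout.get_state();print(s["grip_width"],s["grip_force"],s["contact_force"])
print(delta([.6558,-.1738,.16],Rq(s["eef_rot"])))
E
```

```text
0.020554838596042964 89.12515640258789 [-0.14965461  0.7064412  -2.59485298]
(array([1.792, 5.528, 0.755]), array([0., 0., 0.]))
```

drive_tool([
  {"delta_pos":[0.3,0.92,0],"turn":[0,0,0],"grip":-1},
  {"delta_pos":[0.3,0.92,0],"turn":[0,0,0],"grip":-1},
  {"delta_pos":[0.3,0.92,0],"turn":[0,0,0],"grip":-1},
])

```text
clock: 38.3
tool_pos: [0.5123, 0.2832, 0.2323]
eef_rot: [0.002, 1.0, -0.009, -0.001]
contact_force: [-0.5, 0.1, -3.0]
grip_width: 0.0206
grip_force: 89.3
```

drive_tool([
  {"delta_pos":[0.3,0.92,0],"turn":[0,0,0],"grip":-1},
  {"delta_pos":[0.3,0.92,0],"turn":[0,0,0],"grip":-1},
  {"delta_pos":[0.3,0.92,0],"turn":[0,0,0],"grip":-1},
])

```text
clock: 38.67
tool_pos: [0.5406, 0.1921, 0.2326]
eef_rot: [0.001, 1.0, -0.009, -0.001]
contact_force: [-0.4, 0.9, -2.8]
grip_width: 0.0206
grip_force: 89.4
```

drive_tool([
  {"delta_pos":[0.3,0.92,0],"turn":[0,0,0],"grip":-1},
  {"delta_pos":[0.3,0.92,0],"turn":[0,0,0],"grip":-1},
  {"delta_pos":[0.3,0.92,0],"turn":[0,0,0],"grip":-1},
])

```text
clock: 39.05
tool_pos: [0.5693, 0.1008, 0.2327]
eef_rot: [0.001, 1.0, -0.008, -0.001]
contact_force: [-0.0, -0.7, -2.5]
grip_width: 0.0206
grip_force: 89.5
```

drive_tool([
  {"delta_pos":[0.3,0.92,0],"turn":[0,0,0],"grip":-1},
  {"delta_pos":[0.3,0.92,0],"turn":[0,0,0],"grip":-1},
  {"delta_pos":[0.3,0.92,0],"turn":[0,0,0],"grip":-1},
])

```text
clock: 39.42
tool_pos: [0.5981, 0.0091, 0.2328]
eef_rot: [0.0, 1.0, -0.008, -0.001]
contact_force: [0.1, 0.7, -1.9]
grip_width: 0.0203
grip_force: 89.5
```

drive_tool([
  {"delta_pos":[0.3,0.92,0],"turn":[0,0,0],"grip":-1},
  {"delta_pos":[0.3,0.92,0],"turn":[0,0,0],"grip":-1},
  {"delta_pos":[0.3,0.92,0],"turn":[0,0,0],"grip":-1},
])

```text
clock: 39.8
tool_pos: [0.627, -0.0826, 0.2328]
eef_rot: [0.0, 1.0, -0.007, -0.001]
contact_force: [0.3, 0.6, -3.0]
grip_width: 0.0206
grip_force: 89.5
```

drive_tool([
  {"delta_pos":[0.3,0.92,0],"turn":[0,0,0],"grip":-1},
  {"delta_pos":[0.3,0.92,0],"turn":[0,0,0],"grip":-1},
  {"delta_pos":[0.3,0.92,0],"turn":[0,0,0],"grip":-1},
  {"delta_pos":[0.3,0.92,0],"turn":[0,0,0],"grip":-1},
])

```text
clock: 40.3
tool_pos: [0.6558, -0.1705, 0.2334]
eef_rot: [-0.001, 1.0, -0.005, -0.001]
contact_force: [0.5, -0.3, -2.8]
grip_width: 0.0204
grip_force: 89.5
```

```bash
python3 - <<'E'
from m import *
s=readout.get_state();print(s["tool_pos"],s["grip_width"],s["grip_force"],s["contact_force"])
print(delta([.6558,-.1738,.07],down(np.radians(-.6))))
E
```

```text
[ 0.65580842 -0.1704845   0.23336161] 0.0203597460485658 89.46176290512085 [ 0.46394013 -0.27880499 -2.75704923]
(array([0.002, 0.037, 1.634]), array([-0.0004,  0.0002,  0.0002]))
```

drive_tool([
  {"delta_pos":[0,0.04,0.5],"turn":[0,0,0],"grip":-1},
  {"delta_pos":[0,0.04,0.9],"turn":[0,0,0],"grip":-1},
  {"delta_pos":[0,0.04,0.9],"turn":[0,0,0],"grip":-1},
])

```text
clock: 40.67
tool_pos: [0.6535, -0.1749, 0.1411]
eef_rot: [-0.001, 1.0, -0.005, -0.003]
contact_force: [0.5, -0.4, -1.6]
grip_width: 0.0204
grip_force: 89.2
```

drive_tool([
  {"delta_pos":[0,0,0.4],"turn":[0,0,0],"grip":-1},
  {"delta_pos":[0,0,0.73],"turn":[0,0,0],"grip":-1},
  {"delta_pos":[0,0,0.73],"turn":[0,0,0],"grip":-1},
  {"delta_pos":[0,0,0.73],"turn":[0,0,0],"grip":-1},
])

```text
clock: 41.18
tool_pos: [0.657, -0.1776, 0.0734]
eef_rot: [0.0, 1.0, -0.006, 0.001]
contact_force: [0.5, 0.2, -2.0]
grip_width: 0.0209
grip_force: 89.4
```

```bash
python3 - <<'E'
from m import *
s=readout.get_state();print(s["tool_pos"],s["contact_force"])
print(delta([.6558,-.1738,.0525],down(np.radians(-.6))))
E
```

```text
[ 0.65702275 -0.17757191  0.07342131] [ 0.51136921  0.2215257  -1.99948152]
(array([-0.013, -0.038,  0.209]), array([ 0.    , -0.0004, -0.0002]))
```

drive_tool([
  {"delta_pos":[-0.01,-0.04,0.1],"turn":[0,0,0],"grip":-1},
  {"delta_pos":[-0.01,-0.04,0.19],"turn":[0,0,0],"grip":-1},
  {"delta_pos":[-0.01,-0.04,0.19],"turn":[0,0,0],"grip":-1},
])

```text
clock: 41.55
tool_pos: [0.6551, -0.1738, 0.0522]
eef_rot: [-0.0, 1.0, -0.006, 0.0]
contact_force: [1.0, 1.0, 0.8]
grip_width: 0.0203
grip_force: 89.8
```

drive_tool([
  {"delta_pos":[0,0,0.015],"turn":[0,0,0],"grip":-1},
  {"delta_pos":[0,0,0.015],"turn":[0,0,0],"grip":-1},
])

```text
clock: 41.8
tool_pos: [0.6554, -0.1738, 0.0521]
eef_rot: [0.0, 1.0, -0.006, 0.001]
contact_force: [-3.4, 2.4, 13.5]
grip_width: 0.0209
grip_force: 91.9
```

drive_tool([
  {"delta_pos":[0,0,-0.01],"turn":[0,0,0],"grip":0.06},
  {"delta_pos":[0,0,-0.01],"turn":[0,0,0],"grip":0.06},
  {"delta_pos":[0,0,-0.01],"turn":[0,0,0],"grip":0.06},
  {"delta_pos":[0,0,-0.01],"turn":[0,0,0],"grip":0.06},
])

```text
clock: 42.3
tool_pos: [0.6543, -0.1743, 0.0511]
eef_rot: [0.0, 1.0, -0.006, -0.001]
contact_force: [0.3, -0.1, 0.0]
grip_width: 0.0454
grip_force: 0.0
```

drive_tool([
  {"delta_pos":[0,0,-0.4],"turn":[0,0,0],"grip":0.06},
  {"delta_pos":[0,0,-0.9],"turn":[0,0,0],"grip":0.06},
  {"delta_pos":[0,0,-0.9],"turn":[0,0,0],"grip":0.06},
])

```text
clock: 42.68
tool_pos: [0.6569, -0.1746, 0.1457]
eef_rot: [0.001, 1.0, -0.006, 0.003]
contact_force: [0.1, -0.2, 0.3]
grip_width: 0.0452
grip_force: 0.0
```

drive_tool([
  {"delta_pos":[-0.3,-0.6,-0.9],"turn":[0,0,0],"grip":0.06},
  {"delta_pos":[-0.3,-0.6,-0.9],"turn":[0,0,0],"grip":0.06},
  {"delta_pos":[-0.3,-0.6,-0.9],"turn":[0,0,0],"grip":0.06},
])

```text
clock: 43.05
tool_pos: [0.6264, -0.111, 0.2345]
eef_rot: [-0.0, 1.0, -0.005, 0.002]
contact_force: [1.6, 0.2, -0.2]
grip_width: 0.0457
grip_force: 0.0
```

drive_tool([
  {"delta_pos":[-0.7,-0.9,-0.3],"turn":[0,0,0],"grip":0.06},
  {"delta_pos":[-0.7,-0.9,-0.3],"turn":[0,0,0],"grip":0.06},
  {"delta_pos":[-0.7,-0.9,-0.3],"turn":[0,0,0],"grip":0.06},
  {"delta_pos":[-0.7,-0.9,-0.3],"turn":[0,0,0],"grip":0.06},
])

```text
clock: 43.55
tool_pos: [0.5565, -0.0239, 0.2606]
eef_rot: [0.0, 1.0, -0.007, -0.001]
contact_force: [0.2, 0.8, 0.1]
grip_width: 0.0453
grip_force: 0.0
```

```bash
python3 - <<'E'
from m import *
s=readout.get_state();print(s["tool_pos"],s["contact_force"])
c,im=grab("wrist","pics/w14.png"); np.save("w14T.npy",c["world_from_camera"])
for k,p in {"gauge":[.656,-.174,.082],"tray":[.55,.035,.05],"empty":[.475,.331,.05]}.items(): print(k,proj(c,p).round())
cv2.imwrite("pics/w14v.png",cv2.resize((255*(im[0:260,60:540]/255)**.5).astype(np.uint8),(800,433),interpolation=cv2.INTER_CUBIC)[:,:,::-1])
E
```

```text
[ 0.55646819 -0.02393235  0.26055155] [0.23988579 0.80132996 0.1195841 ]
gauge [457.  77.]
tray [270. 170.]
empty [ 57. 226.]
```

View pics/w14v.png

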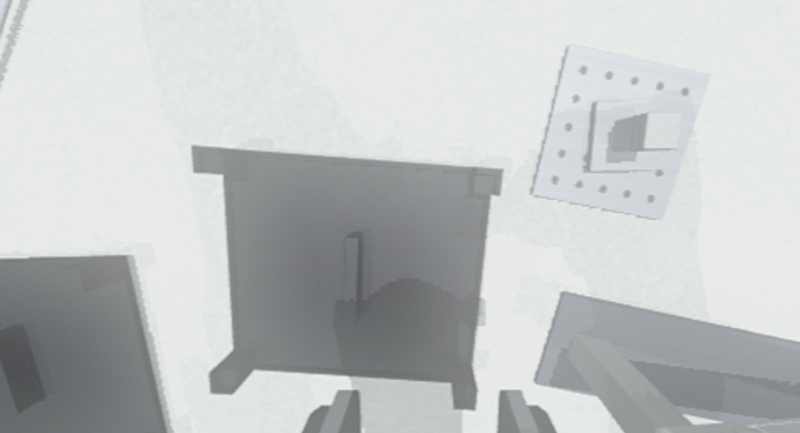

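drive_tool([
  {"delta_pos":[-0.66,-0.59,-0.1],"turn":[0,0,-0.002],"grip":0.06},
  {"delta_pos":[-0.66,-0.59,-0.1],"turn":[0,0,-0.002],"grip":0.06},
  {"delta_pos":[-0.66,-0.59,-0.1],"turn":[0,0,-0.002],"grip":0.06},
  {"delta_pos":[-0.66,-0.59,-0.1],"turn":[0,0,-0.002],"grip":0.06},
])

```text
clock: 44.1
tool_pos: [0.4921, 0.0356, 0.2711]
eef_rot: [0.0, 1.0, -0.001, -0.0]
contact_force: [0.1, -0.4, -0.3]
grip_width: 0.0452
grip_force: 0.0
```

```bash
cat >> m.py <<'E'
def tray(im,c,guess,thr=85,vmax=228):
    g=cv2.resize(im,None,fx=4,fy=4,interpolation=cv2.INTER_CUBIC).max(2); m=(g<thr).astype(np.uint8)
    m[4*vmax:]=0; u,v=proj(c,[*guess,.014]); L=cv2.connectedComponents(m)[1]
    w=L[int(4*v)-60:int(4*v)+60,int(4*u)-100:int(4*u)+100]; l=np.bincount(w[w>0]).argmax(); vv,uu=np.nonzero(L==l); 
    px=[]
    for a,b in [(-1,-1),(1,-1),(1,1),(-1,1)]:
        i=np.argmax(a*uu+b*vv); px.append(((uu[i]+.5)/4-.5,(vv[i]+.5)/4-.5))
    return px
E
python3 - <<'E'
from m import *
c14=load("w14T.npy"); cr=lambda L:[(60+x*.6-.2,y*.6-.2) for x,y in L]
rect(c14,cr([(192,146),(502,171),(475,408),(212,392)]),.068,"tray w14")
s=readout.get_state();print(s["tool_pos"])
c,im=grab("wrist","pics/w15.png"); np.save("w15T.npy",c["world_from_camera"])
for t in (70,85,100,115):
    p=tray(im,c,(.5508,.0355),t); print(t,np.round(p,1).tolist()); rect(c,p,.068,"full")
E
```

```text
tray w14 ctr [0.5507 0.0359] edges [208.9 180.6 207.9 182.3] yaw(top->up) -4.7
[0.49209785 0.03557574 0.27109977]
70 [[279.9, 93.6], [370.4, 107.6], [359.1, 182.1], [254.4, 174.4]]
full ctr [0.5233 0.0362] edges [106.9  91.5 133.  102.9] yaw(top->up) -13.6
85 [[242.6, 26.1], [412.9, 44.1], [389.6, 196.6], [229.1, 184.1]]
full ctr [0.5493 0.033 ] edges [187.2 178.1 206.8 181.1] yaw(top->up) -7.0
100 [[227.1, 22.9], [416.6, 40.9], [389.9, 196.9], [228.6, 183.9]]
full ctr [0.5509 0.0362] edges [207.4 181.9 207.8 181.8] yaw(top->up) -4.9
115 [[227.1, 22.4], [416.9, 40.4], [390.1, 196.9], [228.4, 184.1]]
full ctr [0.551  0.0362] edges [207.6 182.4 208.4 182.7] yaw(top->up) -5.0
```

drive_tool([
  {"delta_pos":[-0.25,-0.98,0],"turn":[0,0,0],"grip":0.06},
  {"delta_pos":[-0.25,-0.98,0],"turn":[0,0,0],"grip":0.06},
  {"delta_pos":[-0.25,-0.98,0],"turn":[0,0,0],"grip":0.06},
])

```text
clock: 44.52
tool_pos: [0.4663, 0.1372, 0.2712]
eef_rot: [-0.001, 1.0, 0.002, -0.001]
contact_force: [0.8, -0.8, 0.2]
grip_width: 0.0452
grip_force: 0.0
```

drive_tool([
  {"delta_pos":[-0.25,-0.98,0],"turn":[0,0,0],"grip":0.06},
  {"delta_pos":[-0.25,-0.98,0],"turn":[0,0,0],"grip":0.06},
  {"delta_pos":[-0.25,-0.98,0],"turn":[0,0,0],"grip":0.06},
])

```text
clock: 44.9
tool_pos: [0.4414, 0.2346, 0.2711]
eef_rot: [-0.0, 1.0, 0.001, -0.001]
contact_force: [0.9, -0.9, 0.0]
grip_width: 0.045
grip_force: 0.0
```

drive_tool([
  {"delta_pos":[-0.25,-0.98,0],"turn":[0,0,0],"grip":0.06},
  {"delta_pos":[-0.25,-0.98,0],"turn":[0,0,0],"grip":0.06},
  {"delta_pos":[-0.25,-0.98,0],"turn":[0,0,0],"grip":0.06},
  {"delta_pos":[-0.25,-0.98,0],"turn":[0,0,0],"grip":0.06},
  {"delta_pos":[-0.25,-0.98,0],"turn":[0,0,0],"grip":0.06},
])

```text
clock: 45.52
tool_pos: [0.4175, 0.3289, 0.2713]
eef_rot: [0.001, 1.0, -0.002, -0.0]
contact_force: [-0.3, -0.4, -0.3]
grip_width: 0.0452
grip_force: 0.0
```

```bash
python3 - <<'E'
from m import *
s=readout.get_state();print(s["tool_pos"],s["eef_rot"],s["joint_pos"].round(2))
c,im=grab("wrist","pics/w16.png"); np.save("w16T.npy",c["world_from_camera"])
for t in (85,100,115,125):
    p=tray(im,c,(.4752,.3314),t); print(t,np.round(p,1).tolist()); rect(c,p,.068,"empty")
E
```

```text
[0.41751768 0.32885708 0.27129165] [ 6.03823323e-04  9.99998451e-01 -1.62388567e-03 -3.10801378e-04] [-0.44  0.35 -0.44  1.74  0.17  1.09 -2.51]
85 [[220.4, 39.1], [403.9, 34.1], [396.6, 189.6], [235.4, 193.4]]
empty ctr [0.4733 0.3313] edges [201.1 178.3 207.6 178.2] yaw(top->up) 1.2
100 [[216.9, 35.4], [406.9, 30.4], [396.9, 189.9], [235.1, 193.6]]
empty ctr [0.475  0.3315] edges [207.5 182.2 208.3 182.3] yaw(top->up) 1.2
115 [[216.6, 35.1], [407.1, 30.1], [396.9, 190.4], [234.9, 193.6]]
empty ctr [0.4749 0.3315] edges [208.  183.1 208.7 182.5] yaw(top->up) 1.2
125 [[216.4, 35.1], [407.4, 30.1], [397.1, 190.4], [234.9, 193.9]]
empty ctr [0.4749 0.3315] edges [208.6 183.1 209.  182.9] yaw(top->up) 1.2
```

drive_tool([
  {"delta_pos":[0.445,0.975,0],"turn":[0,0,0],"grip":0.06},
  {"delta_pos":[0.445,0.975,0],"turn":[0,0,0],"grip":0.06},
  {"delta_pos":[0.445,0.975,0],"turn":[0,0,0],"grip":0.06},
])

```text
clock: 45.95
tool_pos: [0.4628, 0.2285, 0.2714]
eef_rot: [0.001, 1.0, -0.004, -0.0]
contact_force: [-1.0, -0.0, 0.3]
grip_width: 0.0452
grip_force: 0.0
```

drive_tool([
  {"delta_pos":[0.445,0.975,0],"turn":[0,0,0],"grip":0.06},
  {"delta_pos":[0.445,0.975,0],"turn":[0,0,0],"grip":0.06},
  {"delta_pos":[0.445,0.975,0],"turn":[0,0,0],"grip":0.06},
])

```text
clock: 46.32
tool_pos: [0.5065, 0.1321, 0.2713]
eef_rot: [0.001, 1.0, -0.003, -0.0]
contact_force: [-0.9, 1.2, -0.4]
grip_width: 0.0453
grip_force: 0.0
```

drive_tool([
  {"delta_pos":[0.445,0.975,0.9],"turn":[0,0,0.0136],"grip":0.06},
  {"delta_pos":[0.445,0.975,0.9],"turn":[0,0,0.0136],"grip":0.06},
  {"delta_pos":[0.445,0.975,0.9],"turn":[0,0,0.0136],"grip":0.06},
  {"delta_pos":[0.445,0.975,0.9],"turn":[0,0,0.0136],"grip":0.06},
])

```text
clock: 46.82
tool_pos: [0.5494, 0.0391, 0.181]
eef_rot: [-0.0, 0.999, -0.043, -0.001]
contact_force: [0.9, 1.9, 0.4]
grip_width: 0.0453
grip_force: 0.0
```

drive_tool([
  {"delta_pos":[0,0,0.7],"turn":[0,0,0],"grip":-0.3},
  {"delta_pos":[0,0,0.7],"turn":[0,0,0],"grip":-0.3},
  {"delta_pos":[0,0,0.7],"turn":[0,0,0],"grip":-0.3},
  {"delta_pos":[0,0,0.7],"turn":[0,0,0],"grip":-0.3},
])

```text
clock: 47.32
tool_pos: [0.5508, 0.0392, 0.1136]
eef_rot: [-0.0, 0.999, -0.042, 0.001]
contact_force: [-0.4, 0.2, 0.3]
grip_width: 0.0299
grip_force: 0.0
```

```bash
python3 - <<'E'
from m import *
s=readout.get_state();print(s["tool_pos"],s["grip_width"]); print(delta([.551,.0362,.0285],down(np.radians(-4.9))))
E
```

```text
[0.55084454 0.03923383 0.11359362] 0.02991922260983955
(array([0.002, 0.031, 0.851]), array([-0.0001, -0.0004,  0.0001]))
```

drive_tool([
  {"delta_pos":[0,0.03,0.4],"turn":[0,0,0],"grip":-0.3},
  {"delta_pos":[0,0.03,0.7],"turn":[0,0,0],"grip":-0.3},
  {"delta_pos":[0,0.03,0.85],"turn":[0,0,0],"grip":-0.3},
  {"delta_pos":[0,0.03,0.85],"turn":[0,0,0],"grip":-0.3},
  {"delta_pos":[0,0.03,0.85],"turn":[0,0,0],"grip":-0.3},
])

```text
clock: 47.95
tool_pos: [0.5502, 0.0356, 0.0277]
eef_rot: [-0.0, 0.999, -0.043, 0.001]
contact_force: [-0.1, -0.1, 0.0]
grip_width: 0.0299
grip_force: 0.0
```

```bash
python3 - <<'E'
from m import *
print(delta([.551,.0362,.0285],down(np.radians(-4.9))))
E
```

```text
(array([ 0.007, -0.007, -0.008]), array([-0.    , -0.0002, -0.    ]))
```

Aligned. Close firmly and lift a little.

drive_tool([
  {"delta_pos":[0.007,-0.007,0],"turn":[0,0,0],"grip":-1},
  {"delta_pos":[0.007,-0.007,0],"turn":[0,0,0],"grip":-1},
  {"delta_pos":[0.007,-0.007,0],"turn":[0,0,0],"grip":-1},
  {"delta_pos":[0.007,-0.007,0],"turn":[0,0,0],"grip":-1},
  {"delta_pos":[0.007,-0.007,0],"turn":[0,0,0],"grip":-1},
], newtons=115)

```text
clock: 48.58
tool_pos: [0.5509, 0.0362, 0.0278]
eef_rot: [-0.0, 0.999, -0.043, 0.001]
contact_force: [-1.3, -0.1, 9.9]
grip_width: 0.0073
grip_force: 113.1
```

```bash
python3 - <<'E'
from m import *
s=readout.get_state(); print(s["tool_pos"],s["eef_rot"],s["grip_width"],s["grip_force"]); np.save("grasp.npy",np.r_[s["tool_pos"],s["eef_rot"]])
E
```

```text
[0.55088018 0.03619614 0.02782718] [-6.70186728e-05  9.99083258e-01 -4.28038265e-02  6.86613456e-04] 0.007292388908246766 113.07771921157837
```

drive_tool([
  {"delta_pos":[0,0,-0.1],"turn":[0,0,0],"grip":-1},
  {"delta_pos":[0,0,-0.4],"turn":[0,0,0],"grip":-1},
  {"delta_pos":[0,0,-0.8],"turn":[0,0,0],"grip":-1},
  {"delta_pos":[0,0,-0.8],"turn":[0,0,0],"grip":-1},
])

```text
clock: 49.08
tool_pos: [0.5518, 0.0362, 0.1095]
eef_rot: [-0.0, 0.999, -0.043, 0.002]
contact_force: [0.7, 0.4, -3.3]
grip_width: 0.007
grip_force: 113.1
```

drive_tool([
  {"delta_pos":[0,0,-0.4],"turn":[0,0,0],"grip":-1},
  {"delta_pos":[0,0,-0.8],"turn":[0,0,0],"grip":-1},
  {"delta_pos":[0,0,-0.8],"turn":[0,0,0],"grip":-1},
])

```text
clock: 49.45
tool_pos: [0.5513, 0.0362, 0.1884]
eef_rot: [-0.0, 0.999, -0.043, 0.002]
contact_force: [0.8, 0.7, -3.7]
grip_width: 0.007
grip_force: 113.4
```

```bash
python3 - <<'E'
from m import *
s=readout.get_state(); print(s["tool_pos"],s["eef_rot"],s["grip_width"],s["grip_force"],s["contact_force"],s["wrist_torque"])
c,im=grab("wrist","pics/w17.png"); np.save("w17T.npy",c["world_from_camera"])
g=np.load("grasp.npy"); ctr=np.array([.551,.0362]); e=np.array([.4749,.3315]); a=np.radians(6.0)
M=np.array([[np.cos(a),-np.sin(a)],[np.sin(a),np.cos(a)]]); P=e+M@(g[:2]-ctr); print("place xy",P)
print(delta([*P,.19],R.from_euler('z',a)*Rq(g[3:])))
# held tray corners in tool frame via camera: expected pixel of upper corners
for q in [(.092,.105),(.092,-.105),(-.092,.105),(-.092,-.105)]:
    b=np.radians(-4.9); w=ctr+np.array([[np.cos(b),-np.sin(b)],[np.sin(b),np.cos(b)]])@q
    t=Rq(g[3:]).inv().apply(np.r_[w,.068]-g[:3]); print(proj(c,s["tool_pos"]+Rq(s["eef_rot"]).apply(t)).round(1))
E
```

```text
[0.55134865 0.03619646 0.18836864] [-2.03475840e-04  9.99078474e-01 -4.28894757e-02  1.62937558e-03] 0.006959664539062615 113.42730760574341 [ 0.83239478  0.73140298 -3.7028903 ] [-0.00448905  0.01739355 -0.04916485]
place xy [0.47478124 0.33148364]
(array([-1.005, -2.88 , -0.035]), array([ 0.0001,  0.0002, -0.0167]))
[ 4.5 57.9]
[625.6  58.3]
[119.2 435. ]
[512.  435.2]
```

```bash
python3 - <<'E'
from m import *
im=cv2.imread("pics/w17.png")
g=cv2.resize(im,None,fx=4,fy=4,interpolation=cv2.INTER_CUBIC).max(2)
for t in (90,105,120):
    m=(g<t).astype(np.uint8); m[4*110:]=0; m=cv2.morphologyEx(m,cv2.MORPH_OPEN,np.ones((9,9)))
    L=cv2.connectedComponentsWithStats(m); l=1+L[2][1:,4].argmax(); vv,uu=np.nonzero(L[1]==l)
    for a in (-1,1):
        i=np.argmax(a*uu-vv); print(t,uu[i]/4,vv[i]/4, end="; ")
    print(uu.min()/4,uu.max()/4,vv.min()/4)
E
```

```text
90 6.25 59.75; 90 629.25 59.75; 6.25 629.25 59.5
105 6.0 59.5; 105 629.5 59.5; 6.0 629.5 33.25
120 5.75 59.5; 120 629.75 59.5; 5.75 629.75 32.25
```

drive_tool([
  {"delta_pos":[-0.335,-0.963,0],"turn":[0,0,0],"grip":-1},
  {"delta_pos":[-0.335,-0.963,0],"turn":[0,0,0],"grip":-1},
  {"delta_pos":[-0.335,-0.963,0],"turn":[0,0,0],"grip":-1},
])

```text
clock: 49.88
tool_pos: [0.5228, 0.1385, 0.1846]
eef_rot: [-0.0, 0.999, -0.04, -0.002]
contact_force: [0.5, -1.6, -4.1]
grip_width: 0.0071
grip_force: 113.5
```

drive_tool([
  {"delta_pos":[-0.335,-0.963,0],"turn":[0,0,0],"grip":-1},
  {"delta_pos":[-0.335,-0.963,0],"turn":[0,0,0],"grip":-1},
  {"delta_pos":[-0.335,-0.963,0],"turn":[0,0,0],"grip":-1},
])

```text
clock: 50.25
tool_pos: [0.498, 0.2365, 0.1848]
eef_rot: [-0.0, 0.999, -0.04, -0.002]
contact_force: [-0.2, -0.5, -3.6]
grip_width: 0.0072
grip_force: 113.8
```

drive_tool([
  {"delta_pos":[-0.335,-0.963,0],"turn":[0,0,-0.0167],"grip":-1},
  {"delta_pos":[-0.335,-0.963,0],"turn":[0,0,-0.0167],"grip":-1},
  {"delta_pos":[-0.335,-0.963,0],"turn":[0,0,-0.0167],"grip":-1},
  {"delta_pos":[-0.335,-0.963,0],"turn":[0,0,-0.0167],"grip":-1},
  {"delta_pos":[-0.335,-0.963,0],"turn":[0,0,-0.0167],"grip":-1},
])

```text
clock: 50.88
tool_pos: [0.4755, 0.3303, 0.1858]
eef_rot: [0.001, 1.0, 0.008, -0.001]
contact_force: [0.5, 0.7, -4.0]
grip_width: 0.0071
grip_force: 114.0
```

```bash
cat > st.py <<'E'
from m import *
import sys
s=readout.get_state(); print(s["tool_pos"],s["eef_rot"].round(4),s["grip_width"].round(4),s["grip_force"],s["contact_force"].round(1),s["joint_pos"].round(2)[6])
g=np.load("grasp.npy"); T=down(np.radians(1.1)); print(delta([.4748,.3323,float(sys.argv[1])],T))
E
python3 st.py .115
```

```text
Traceback (most recent call last):
  File "st.py", line 3, in <module>
    s=readout.get_state(); print(s["tool_pos"],s["eef_rot"].round(4),s["grip_width"].round(4),s["grip_force"],s["contact_force"].round(1),s["joint_pos"].round(2)[6])
                                                                     ^^^^^^^^^^^^^^^^^^^^^
AttributeError: 'float' object has no attribute 'round'
```

```bash
sed -i 's/s\["grip_width"\].round(4)/s["grip_width"]/' st.py; python3 st.py .115
```

```text
[0.47546634 0.33026266 0.1857516 ] [ 9.0e-04  1.0e+00  8.4e-03 -7.0e-04] 0.007066372234388944 113.9834475517273 [ 0.5  0.7 -4. ] -2.46
(array([-0.005, -0.022,  0.707]), array([ 0.0003,  0.0002, -0.0004]))
```

drive_tool([
  {"delta_pos":[0,-0.02,0.3],"turn":[0.0003,0.0002,-0.0004],"grip":-1},
  {"delta_pos":[0,-0.02,0.7],"turn":[0.0003,0.0002,-0.0004],"grip":-1},
  {"delta_pos":[0,-0.02,0.7],"turn":[0.0003,0.0002,-0.0004],"grip":-1},
  {"delta_pos":[0,-0.02,0.7],"turn":[0.0003,0.0002,-0.0004],"grip":-1},
])

```text
clock: 51.38
tool_pos: [0.4755, 0.3343, 0.1176]
eef_rot: [-0.001, 1.0, 0.01, 0.001]
contact_force: [-0.6, -0.4, -3.1]
grip_width: 0.0071
grip_force: 113.9
```

```bash
python3 st.py .098
```

```text
[0.47546112 0.33428218 0.11756607] [-1.200e-03  9.999e-01  1.040e-02  7.000e-04] 0.00713489612969669 113.91537666320801 [-0.6 -0.4 -3.1] -2.5
(array([-0.007,  0.02 ,  0.196]), array([-0.0004, -0.0002,  0.0003]))
```

drive_tool([
  {"delta_pos":[-0.007,0.02,0.17],"turn":[-0.0003,0,0.0003],"grip":-1},
  {"delta_pos":[-0.007,0.02,0.17],"turn":[-0.0003,0,0.0003],"grip":-1},
  {"delta_pos":[-0.007,0.02,0.17],"turn":[-0.0003,0,0.0003],"grip":-1},
])

```text
clock: 51.75
tool_pos: [0.4741, 0.3325, 0.0997]
eef_rot: [-0.0, 1.0, 0.01, 0.0]
contact_force: [-0.3, -0.4, -3.0]
grip_width: 0.0068
grip_force: 113.8
```

```bash
python3 st.py .088
```

```text
[0.47407983 0.33252887 0.09965705] [-0.000e+00  9.999e-01  1.000e-02  3.000e-04] 0.0068017907415409045 113.82102727890015 [-0.3 -0.4 -3. ] -2.51
(array([0.007, 0.002, 0.117]), array([-0.    , -0.0001,  0.0001]))
```

drive_tool([
  {"delta_pos":[0.007,0,0.04],"turn":[0,0,0],"grip":-1},
  {"delta_pos":[0.007,0,0.07],"turn":[0,0,0],"grip":-1},
  {"delta_pos":[0.007,0,0.07],"turn":[0,0,0],"grip":-1},
])

```text
clock: 52.12
tool_pos: [0.4746, 0.3324, 0.0922]
eef_rot: [0.0, 1.0, 0.01, 0.0]
contact_force: [0.0, 0.2, -3.0]
grip_width: 0.0072
grip_force: 113.9
```

drive_tool([
  {"delta_pos":[0,0,0.03],"turn":[0,0,0],"grip":-1},
  {"delta_pos":[0,0,0.03],"turn":[0,0,0],"grip":-1},
])

```text
clock: 52.38
tool_pos: [0.4746, 0.3324, 0.0892]
eef_rot: [0.0, 1.0, 0.01, 0.0]
contact_force: [-0.5, -0.2, -3.4]
grip_width: 0.007
grip_force: 113.9
```

drive_tool([
  {"delta_pos":[0,0,0.015],"turn":[0,0,0],"grip":-1},
  {"delta_pos":[0,0,0.015],"turn":[0,0,0],"grip":-1},
])

```text
clock: 52.62
tool_pos: [0.4747, 0.3325, 0.088]
eef_rot: [-0.0, 1.0, 0.01, 0.0]
contact_force: [-0.1, 0.4, -3.5]
grip_width: 0.0064
grip_force: 114.2
```

drive_tool([
  {"delta_pos":[0,0,0.01],"turn":[0,0,0],"grip":-1},
  {"delta_pos":[0,0,0.01],"turn":[0,0,0],"grip":-1},
])

```text
clock: 52.88
tool_pos: [0.4748, 0.3325, 0.0878]
eef_rot: [-0.0, 1.0, 0.01, 0.001]
contact_force: [-2.6, -2.1, 6.3]
grip_width: 0.0068
grip_force: 115.7
```

drive_tool([
  {"delta_pos":[0,0,0],"turn":[0,0,0],"grip":-0.3},
  {"delta_pos":[0,0,0],"turn":[0,0,0],"grip":-0.3},
  {"delta_pos":[0,0,0],"turn":[0,0,0],"grip":-0.3},
  {"delta_pos":[0,0,0],"turn":[0,0,0],"grip":-0.3},
])

```text
clock: 53.38
tool_pos: [0.4747, 0.3325, 0.0869]
eef_rot: [0.0, 1.0, 0.01, 0.0]
contact_force: [0.2, -0.2, -0.3]
grip_width: 0.0297
grip_force: 0.0
```

drive_tool([
  {"delta_pos":[0,0,-0.3],"turn":[0,0,0],"grip":-0.3},
  {"delta_pos":[0,0,-0.6],"turn":[0,0,0],"grip":-0.3},
  {"delta_pos":[0,0,-1],"turn":[0,0,0],"grip":-0.3},
  {"delta_pos":[0,0,-1],"turn":[0,0,0],"grip":-0.3},
])

```text
clock: 53.88
tool_pos: [0.4759, 0.3337, 0.1899]
eef_rot: [-0.002, 1.0, 0.01, 0.002]
contact_force: [0.3, -0.8, -0.6]
grip_width: 0.0294
grip_force: 0.0
```

drive_tool([
  {"delta_pos":[-0.5,0,-1],"turn":[0,0,0],"grip":-0.3},
  {"delta_pos":[-0.5,0,-1],"turn":[0,0,0],"grip":-0.3},
  {"delta_pos":[-0.5,0,-1],"turn":[0,0,0],"grip":-0.3},
  {"delta_pos":[-0.5,0,-1],"turn":[0,0,0],"grip":-0.3},
])

```text
clock: 54.38
tool_pos: [0.4247, 0.3309, 0.286]
eef_rot: [0.001, 1.0, 0.01, 0.0]
contact_force: [-0.4, 0.3, -0.6]
grip_width: 0.0297
grip_force: 0.0
```

```bash
python3 - <<'E'
from m import *
s=readout.get_state(); print(s["tool_pos"],s["contact_force"])
c,im=grab("wrist","pics/w18.png"); np.save("w18T.npy",c["world_from_camera"])
for t in (85,100,115):
    p=tray(im,c,(.4749,.3315),t); print(np.round(p,1).tolist()); rect(c,p,.128,"upper")
grab("scene","pics/sc18.png"); grab("side","pics/sd18.png")
E
```

```text
[0.42471165 0.33093585 0.28596223] [-0.41425402  0.26910756 -0.55068458]
[[212.4, 31.4], [421.9, 34.9], [407.4, 209.6], [225.4, 209.9]]
upper ctr [0.4741 0.3313] edges [199.1 178.4 208.  181.6] yaw(top->up) 0.8
[[206.4, 30.6], [425.6, 30.6], [407.6, 209.9], [225.4, 210.4]]
upper ctr [0.4749 0.3319] edges [207.8 182.3 208.4 182.7] yaw(top->up) 1.3
[[206.1, 30.4], [426.1, 30.4], [407.6, 210.4], [225.1, 210.6]]
upper ctr [0.4748 0.3319] edges [208.5 183.1 208.8 183.3] yaw(top->up) 1.2
```

```bash
python3 - <<'E'
from m import *
for n,a,b in (("scene","scene0","sc18"),("side","side0","sd18")):
    c=cal(n); A=cv2.imread(f"pics/{a}.png").astype(int);B=cv2.imread(f"pics/{b}.png").astype(int)
    u,v=proj(c,[.6555,-.174,.04]).astype(int); d=(abs(A-B).max(2)>18)[v-45:v+45,u-45:u+45].astype(np.uint8)
    L=cv2.connectedComponentsWithStats(d)
    for s in L[2][1:]:
        if s[4]>25: print(n,"bbox",s[0]+u-45,s[1]+v-45,s[0]+s[2]+u-45,s[1]+s[3]+v-45,"area",s[4])
    P=[proj(c,[.6555+x,-.174+y,z]) for (h,z) in((.025,.01),(.025,.024),(.011,.082)) for x in(-h,h) for y in(-h,h)]
    print("  expect",np.min(P,0).round(),np.max(P,0).round())
    for k,(p) in {"trayzone":[.551,.036,.0]}.items(): print(k, B[tuple(proj(c,p).astype(int)[::-1])])
E
```

```text
scene bbox 266 219 337 249 area 1182
scene bbox 278 250 306 285 area 372
  expect [278. 249.] [306. 284.]
trayzone [215 211 206]
side bbox 300 127 390 217 area 6709
  expect [332. 157.] [358. 189.]
trayzone [185 192 185]
```

```bash
python3 -c "
from workcell import r
print(r.job_done())"
```

```text
the job is handed in; nothing more can be done
None
```

The job is handed in at about 54 s of robot time: the three sensor bodies present are inside the rail tube, the gauge stands on the fixture plate, and the emptied tray is seated on the other tray. All three were checked in the camera images before hand-in, though the result itself was not reported back.

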